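# Size a bangle on the taper mandrel and file it by size

### The arm

A 6-joint arm with a two-finger parallel gripper is mounted at the origin on the work surface. World frame = base frame: x ahead of the robot, y to its left, z up, the work surface at z = 0. Lengths are in m, angles in rad, forces in N, time in s.
With the tool pointing down it reaches from about 0.275 to 0.75 m from the base axis. Payload 10.2 kg.
Tool frame: the origin (TCP) lies midway between the tips of the shut fingers; the grasp point (between the pads) lies 19 mm behind it; z points along the fingers, y is the direction in which the jaws open and shut (so a half turn about z gives the same grasp; the last joint's range is limited). The gripper opens to 85 mm and grips with 20 to 120 N. Pads are 22 mm wide; open, the fingers measure 114 mm over their backs; the gripper's body (76 mm by 85 mm) begins 54 mm behind the grasp point. The pads swing forward as they close: fully open they stand 13 mm farther back than shut.
Start: joints at [-1.348, 0.313, 1.498, -0, 1.331, -0.223], TCP at [0.226, -0.474, 0.203] pointing down, gripper open.
Joint ranges: [-2.94, 2.94], [-0.97, 2.17], [0.19, 2.56], [-1.23, 4.37], [0.02, 3.11], [-2.88, 2.88]. Speed limits (rad/s): [2.39, 2.39, 3.01, 3.14, 3.14, 3.14].

### API

Orientations are given as a rotation vector (axis times angle).
In Python, from bench import manip, cams, workorder gives the robot as it stands.
- The arm moves only by the tool send_rows, never from a script. Its argument "steps" is a list of rows, each a list of 5 numbers: the opening, from 0 (shut) to 1 (fully open), then the shift along the tool's x, y, z in mm, then the turn about the tool's z in rad. A call has 1 to 10 rows; each row is the pose to reach, as a shift and turn from the pose commanded when the call began, along the tool's axes at that moment; what a row does not reach only later rows make up. A row lasts 1/8 s, in which the tool goes at most 62.5 mm and 10.7 degrees, less where a joint would pass 70% of its speed; a pose out of reach is approached as far as the arm can. A call with a gripper value outside its range is refused whole. The fingers move at their own pace and stop on an object; "force" is the grip in N (left out, the last holds). Time passes only in rows, so rows that repeat a pose let the fingers close. It gives the time, the measured TCP pose, the force and the opening at its end, in the units of the state.
- manip.observe(): the state, without advancing time (a new reading comes with each control period).
- cams.grab_frame(name): name is "scene" or "top" or "wrist"; returns (picture, depth): 400x640x3 uint8, red, green, blue; 400x640 float32, m along the optical axis (not along the pixel's ray), 0 where there is no reading.
- cams.camera_model(name): a dict with "fx", "fy", "cx", "cy" (pixels), "rvec" (rotation vector, rad) and "tvec" (3), from world to camera coordinates, as OpenCV has them; the wrist camera has in their place "T_tool_cam" (4x4, takes a point from camera to tool coordinates, whose origin is the TCP and whose axes are the flange's). Camera axes: x right, y down, z forward; pixel columns grow to the right and rows downward; lengths in m; the calibration is good to about 2 mm. A picture is of the moment at which its call begins: read the wrist's pose just before it. camera_model takes no time and is no camera call.
- workorder.finish_job(): hands the job in, once; it reports no verdict.
The state is a dict: "clock": time; "joint_pos": joint angles; "joint_velocities": joint speeds; "effort": joint torques, N m; "position": TCP position; "orientation": TCP orientation; "contact_force": force on the tool from outside, world axes, zero at the start; "torque": the same for the moment, N m; "finger_gap": finger opening in m.
Only numpy, scipy, OpenCV 4.12 (cv2) and the standard library are available. Lean on these libraries where they do the work, as an engineer would, in place of code of your own. Each camera call takes 0.05 s, during which the arm holds its last target.

### The job

Size the bangle that hangs on the sizing mandrel: push it squarely along the taper until it stops snug all round, without forcing it past its mark, and see which coloured band it stops in. Then take it off the thin end and lower it, on edge, into the trough of that colour, setting it down rather than dropping it, and let go. Leave the other bangles on their pegs and the can and the jar where they stand.

Things in the scene. Friction and masses are not known exactly. Their poses are not given: they have to be found in the camera images.
- mandrel_tip (a point): centre of the thin end face of the sizing mandrel: a level, round steel taper 200 mm long, 39.5 mm in diameter here growing evenly to 59.5 mm at the root, axis 135 mm above the counter, painted with three colour bands. z is up, y runs along the axis and out of the tip (root at y = -200 mm), x is level, across it
- mandrel_root (a point): centre of the mandrel's thick end. Behind it a steel collar 68 mm in diameter, 22 mm long, then a fixed wooden upright 22 mm thick, 220 mm wide, top 180 mm above the counter, on a board 22 mm high reaching 116 mm forward under the mandrel. On the upright's back two level brass pegs 62 mm either side of the axis hold the other bangles. Axes as at the tip
- band_blue (a point): point on the mandrel's axis at the middle of its blue band, 60 mm from the tip (the band covers 17 mm either way). A 46 mm bangle stops, snug, with its centre about here or a few mm further, where the mandrel under its leading edge is 46 mm thick; a push of 5 to 10 N, square, on both sides of it (fingers 60 mm apart straddle the mandrel) seats it, and it then sticks there until drawn back. Axes as at the tip
- band_yellow (a point): point on the mandrel's axis at the middle of its yellow band, 100 mm from the tip (the band covers 17 mm either way). A 50 mm bangle stops, snug, with its centre about here or a few mm further, where the mandrel under its leading edge is 50 mm thick; a push of 5 to 10 N, square, on both sides of it (fingers 60 mm apart straddle the mandrel) seats it, and it then sticks there until drawn back. Axes as at the tip
- band_red (a point): point on the mandrel's axis at the middle of its red band, 140 mm from the tip (the band covers 17 mm either way). A 54 mm bangle stops, snug, with its centre about here or a few mm further, where the mandrel under its leading edge is 54 mm thick; a push of 5 to 10 N, square, on both sides of it (fingers 60 mm apart straddle the mandrel) seats it, and it then sticks there until drawn back. Axes as at the tip
- bangle_a: one of three look-alike pale green bangles (rings) 14 mm wide, 10 mm thick radially, about 50 g; inner diameters 46, 50 and 54 mm (outer 66, 70, 74); which is which is not told. Origin at the ring's centre, y along its axis (it may be rolled about y). Any one of the three hangs loose near the mandrel's thin end, to be sized; the other two hang on the pegs and stay there
- bangle_b: one of three look-alike pale green bangles (rings) 14 mm wide, 10 mm thick radially, about 50 g; inner diameters 46, 50 and 54 mm (outer 66, 70, 74); which is which is not told. Origin at the ring's centre, y along its axis (it may be rolled about y). Any one of the three hangs loose near the mandrel's thin end, to be sized; the other two hang on the pegs and stay there
- bangle_c: one of three look-alike pale green bangles (rings) 14 mm wide, 10 mm thick radially, about 50 g; inner diameters 46, 50 and 54 mm (outer 66, 70, 74); which is which is not told. Origin at the ring's centre, y along its axis (it may be rolled about y). Any one of the three hangs loose near the mandrel's thin end, to be sized; the other two hang on the pegs and stay there
- trough_blue: blue open plastic trough for 46 mm bangles, fixed, 98 long (its x) x 40 wide (its y) x 45 mm high, walls and floor 3 mm; the floor's ends are raised 6 mm, leaving a 36 mm dip mid-length that stops rolling. Origin mid-underside. A bangle stands in it on edge, its axis along the trough's y, its centre 37 mm above the underside, its top clear above the walls. The three troughs change places
- trough_yellow: yellow open plastic trough for 50 mm bangles, fixed, 98 long (its x) x 40 wide (its y) x 45 mm high, walls and floor 3 mm; the floor's ends are raised 6 mm, leaving a 36 mm dip mid-length that stops rolling. Origin mid-underside. A bangle stands in it on edge, its axis along the trough's y, its centre 39 mm above the underside, its top clear above the walls. The three troughs change places
- trough_red: red open plastic trough for 54 mm bangles, fixed, 98 long (its x) x 40 wide (its y) x 45 mm high, walls and floor 3 mm; the floor's ends are raised 6 mm, leaving a 36 mm dip mid-length that stops rolling. Origin mid-underside. A bangle stands in it on edge, its axis along the trough's y, its centre 41 mm above the underside, its top clear above the walls. The three troughs change places
- can: red drink can, 66 mm in diameter, 115 mm high, 350 g, standing on the counter, a bystander. Origin at the centre of its underside, z up
- jar: amber glass jar with a green lid, 70 mm in diameter, 100 mm high, 300 g, standing on the counter, a bystander. Origin at the centre of its underside, z up
Things that resemble listed ones, but are neither listed nor needed, are in the scene too. Leave any orange look-alike of the bangle_c alone. Leave any purple look-alike of the bangle_a alone.

How it is judged:
On the way, in this order (a step that is already met when the one before it is completed fails the run):
1. the bangle is pushed along the taper until snug: centre at most 5 mm short of or 11 mm past the middle of its size's band, within 3 mm of the mandrel's axis, square to it within 0.10 rad (((y of bangle_a in the frame of mandrel_tip between -0.071 and -0.055 m and x of bangle_a in the frame of mandrel_tip between -0.003 and 0.003 m and z of bangle_a in the frame of mandrel_tip between -0.003 and 0.003 m and angle between the y axis of bangle_a and the y axis of mandrel_tip, either way round below 0.1 rad) or (y of bangle_b in the frame of mandrel_tip between -0.111 and -0.095 m and x of bangle_b in the frame of mandrel_tip between -0.003 and 0.003 m and z of bangle_b in the frame of mandrel_tip between -0.003 and 0.003 m and angle between the y axis of bangle_b and the y axis of mandrel_tip, either way round below 0.1 rad) or (y of bangle_c in the frame of mandrel_tip between -0.151 and -0.135 m and x of bangle_c in the frame of mandrel_tip between -0.003 and 0.003 m and z of bangle_c in the frame of mandrel_tip between -0.003 and 0.003 m and angle between the y axis of bangle_c and the y axis of mandrel_tip, either way round below 0.1 rad))), for 0.2 s.
2. that bangle is lowered into the trough of its size: still held by the fingers with its centre at most 15 mm above its resting height there (((x of bangle_a in the frame of trough_blue between -0.022 and 0.022 m and y of bangle_a in the frame of trough_blue between -0.014 and 0.014 m and z of bangle_a in the frame of trough_blue below 0.052 m and contact force between the fingers and bangle_a above 0.3 N and distance of each of bangle_b, bangle_c from where it was at the start of the episode below 0.03 m and y of each of bangle_b, bangle_c in the frame of mandrel_tip below -0.24 m) or (x of bangle_b in the frame of trough_yellow between -0.022 and 0.022 m and y of bangle_b in the frame of trough_yellow between -0.014 and 0.014 m and z of bangle_b in the frame of trough_yellow below 0.054 m and contact force between the fingers and bangle_b above 0.3 N and distance of each of bangle_a, bangle_c from where it was at the start of the episode below 0.03 m and y of each of bangle_a, bangle_c in the frame of mandrel_tip below -0.24 m) or (x of bangle_c in the frame of trough_red between -0.022 and 0.022 m and y of bangle_c in the frame of trough_red between -0.014 and 0.014 m and z of bangle_c in the frame of trough_red below 0.056 m and contact force between the fingers and bangle_c above 0.3 N and distance of each of bangle_a, bangle_b from where it was at the start of the episode below 0.03 m and y of each of bangle_a, bangle_b in the frame of mandrel_tip below -0.24 m))), for 0.05 s.
At the end, for the whole second after the job is handed in: the bangle from the mandrel rests on edge, let go, in the trough of its size (46 mm blue, 50 yellow, 54 red), its centre within 22 mm along, 14 mm across and 8 mm in height of its place there; the other two hang on their pegs, moved under 30 mm (((x of bangle_a in the frame of trough_blue between -0.022 and 0.022 m and y of bangle_a in the frame of trough_blue between -0.014 and 0.014 m and z of bangle_a in the frame of trough_blue below 0.045 m and linear speed of bangle_a below 0.03 m/s and angular speed of bangle_a below 0.5 rad/s and angle between bangle_a's own y axis and vertical above 1 rad and contact force between the fingers and bangle_a below 0.1 N and distance of each of bangle_b, bangle_c from where it was at the start of the episode below 0.03 m and y of each of bangle_b, bangle_c in the frame of mandrel_tip below -0.24 m) or (x of bangle_b in the frame of trough_yellow between -0.022 and 0.022 m and y of bangle_b in the frame of trough_yellow between -0.014 and 0.014 m and z of bangle_b in the frame of trough_yellow below 0.047 m and linear speed of bangle_b below 0.03 m/s and angular speed of bangle_b below 0.5 rad/s and angle between bangle_b's own y axis and vertical above 1 rad and contact force between the fingers and bangle_b below 0.1 N and distance of each of bangle_a, bangle_c from where it was at the start of the episode below 0.03 m and y of each of bangle_a, bangle_c in the frame of mandrel_tip below -0.24 m) or (x of bangle_c in the frame of trough_red between -0.022 and 0.022 m and y of bangle_c in the frame of trough_red between -0.014 and 0.014 m and z of bangle_c in the frame of trough_red below 0.049 m and linear speed of bangle_c below 0.03 m/s and angular speed of bangle_c below 0.5 rad/s and angle between bangle_c's own y axis and vertical above 1 rad and contact force between the fingers and bangle_c below 0.1 N and distance of each of bangle_a, bangle_b from where it was at the start of the episode below 0.03 m and y of each of bangle_a, bangle_b in the frame of mandrel_tip below -0.24 m))); the robot touches nothing.
It fails at once if two or more of the bangles moved by over 30 mm (a bangle on the pegs disturbed) (distance of each of bangle_a, bangle_b from where it was at the start of the episode above 0.03 m or distance of each of bangle_a, bangle_c from where it was at the start of the episode above 0.03 m or distance of each of bangle_b, bangle_c from where it was at the start of the episode above 0.03 m).
It fails at once if a bangle forced along the taper more than 16 mm past the middle of its size's band ((y of bangle_a in the frame of mandrel_tip between -0.2 and -0.076 m and horizontal distance between bangle_a and mandrel_tip below 0.2 m and x of bangle_a in the frame of mandrel_tip between -0.01 and 0.01 m and z of bangle_a in the frame of mandrel_tip between -0.01 and 0.01 m) or (y of bangle_b in the frame of mandrel_tip between -0.2 and -0.116 m and horizontal distance between bangle_b and mandrel_tip below 0.2 m and x of bangle_b in the frame of mandrel_tip between -0.01 and 0.01 m and z of bangle_b in the frame of mandrel_tip between -0.01 and 0.01 m) or (y of bangle_c in the frame of mandrel_tip between -0.2 and -0.156 m and horizontal distance between bangle_c and mandrel_tip below 0.2 m and x of bangle_c in the frame of mandrel_tip between -0.01 and 0.01 m and z of bangle_c in the frame of mandrel_tip between -0.01 and 0.01 m)).
It fails at once if a bangle dropped flat on the counter (its centre lower than 20 mm) (height (world z) of any of bangle_a, bangle_b, bangle_c below 0.02 m).
It fails at once if the can or the jar moved by over 30 mm or tipped by over 0.3 rad (distance of any of can, jar from where it was at the start of the episode above 0.03 m or angle between any of can, jar's own z axis and vertical above 0.3 rad).
It also fails if it takes over 51 s, if anything falls off the work surface, if the arm or the gripper's body presses on something with over 40 N, if the wrist force passes 120 N, or if a joint passes its speed limit or range.

## Working session

There is one attempt and no reset: what is moved stays moved. The work goes in short steps, Python scripts to look and compute and a tool call to move; the robot and the scene stay as the last step left them, time stands still between calls to the robot, and variables do not carry over. Pictures are saved under pics/ and viewed, and the job is handed in when it is done.

Besides the shell and the picture viewer there is one more tool, called after "Emit:" in YAML: its name, and indented under it one key for each argument. send_rows: Moves the arm, as the interface text tells. Its arguments: {"type":"object","properties":{"steps":{"type":"array","items":{"type":"array","items":{"type":"number"}}},"force":{"type":"number"}},"required":["steps"]}

```bash
ls; mkdir -p pics
python3 - <<'E'
from bench import manip, cams
import cv2, numpy as np
s=manip.observe(); print(s)
for n in ("scene","top","wrist"):
    p,d=cams.grab_frame(n); cv2.imwrite(f"pics/{n}0.png",p[:,:,::-1]); np.savez(f"pics/{n}0.npz",p=p,d=d)
    print(n,cams.camera_model(n))
E
```

```text
pics
{'clock': 0.0, 'joint_pos': array([-1.34837671e+00,  3.13432372e-01,  1.49846772e+00, -1.46442658e-05,
        1.33098647e+00, -2.23415880e-01]), 'joint_velocities': array([ 0.0020552 , -0.00057569, -0.001296  , -0.00148651,  0.00134706,
       -0.00173705]), 'effort': array([ 6.12608856e-04, -4.12267435e+01, -2.59743547e+01, -1.43635384e-04,
        4.18622454e-03,  3.23391447e-06]), 'position': array([ 0.22629558, -0.47338974,  0.20233259]), 'orientation': array([-3.06259572e+00, -6.94250388e-01,  2.13201265e-05]), 'contact_force': array([0.3453047 , 0.16271945, 0.70125694]), 'torque': array([-0.00474912, -0.05705921, -0.01141131]), 'finger_gap': 0.08545537599855225}
scene {'fx': 430.5920019868574, 'fy': 430.5920019868574, 'cx': 327.07592351487796, 'cy': 197.67341990532591, 'rvec': array([ 1.20553235,  2.48057456, -0.79720509]), 'tvec': array([ 0.44956301, -0.26032366,  1.40578534])}
top {'fx': 408.2968379298919, 'fy': 408.2968379298919, 'cx': 317.0669793911526, 'cy': 204.55321392505456, 'rvec': array([ 2.13651846, -2.18068098,  0.12494449]), 'tvec': array([-0.09217009,  0.58202288,  1.04728041])}
wrist {'fx': 325.72226366839516, 'fy': 325.72226366839516, 'cx': 323.0825699135565, 'cy': 199.70571678069334, 'T_tool_cam': array([[ 1.43503172e-05, -9.62164086e-01, -2.72470680e-01,
         6.86229131e-02],
       [ 9.99999968e-01,  8.23654049e-05, -2.38186060e-04,
         1.00097647e-03],
       [ 2.51616231e-04, -2.72470668e-01,  9.62164057e-01,
        -1.71089901e-01],
       [ 0.00000000e+00,  0.00000000e+00,  0.00000000e+00,
         1.00000000e+00]])}
```

View pics/scene0.png

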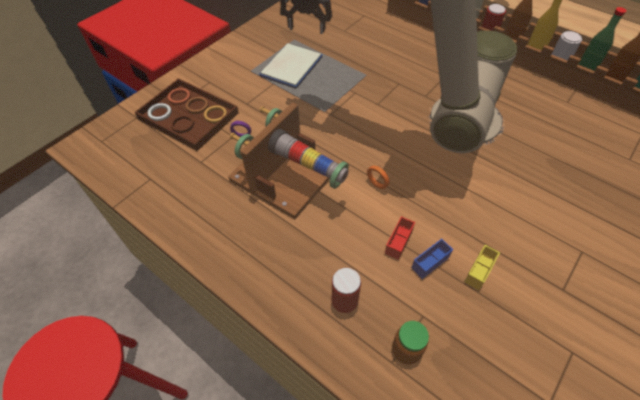

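View pics/top0.png

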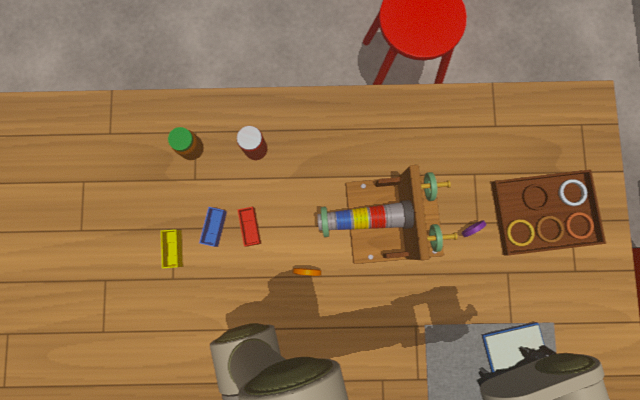

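View pics/wrist0.png

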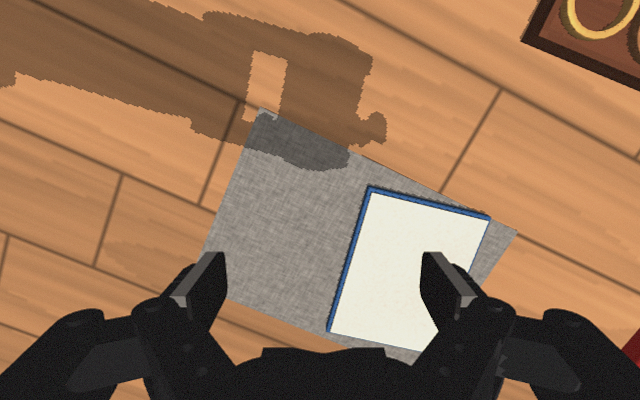

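```bash
cat > h.py <<'E'
import numpy as np, cv2
from scipy.spatial.transform import Rotation as R
from bench import manip, cams
def ext(n,s=None):
    m=cams.camera_model(n)
    if n=="wrist":
        s=s or manip.observe()
        T=np.eye(4);T[:3,:3]=R.from_rotvec(s["orientation"]).as_matrix();T[:3,3]=s["position"]
        T=T@m["T_tool_cam"]; return m,T[:3,:3],T[:3,3]
    A=R.from_rotvec(m["rvec"]).as_matrix(); return m,A.T,-A.T@m["tvec"]
def ray(n,uv,s=None):
    m,A,c=ext(n,s); uv=np.atleast_2d(uv).astype(float)
    d=np.c_[(uv[:,0]-m["cx"])/m["fx"],(uv[:,1]-m["cy"])/m["fy"],np.ones(len(uv))]
    return c,d@A.T
def onz(n,uv,z,s=None):
    c,d=ray(n,uv,s); return c+d*((z-c[2])/d[:,2])[:,None]
def pts(n,d,mask,s=None):
    v,u=np.nonzero(mask&(d>0)); c,r=ray(n,np.c_[u,v],s); return c+r*d[v,u][:,None],np.c_[u,v]
def proj(n,X,s=None):
    m,A,c=ext(n,s); q=(np.atleast_2d(X)-c)@A
    return np.c_[q[:,0]/q[:,2]*m["fx"]+m["cx"],q[:,1]/q[:,2]*m["fy"]+m["cy"]]
def hsv(p): return cv2.cvtColor(p,cv2.COLOR_RGB2HSV)
def load(f): z=np.load(f); return z["p"],z["d"]
E
python3 - <<'E'
from h import *
for n in("top","scene"):
    p,d=load(f"pics/{n}0.npz"); H=hsv(p); 
    for c,(lo,hi) in dict(blue=(105,125),yellow=(25,32),red=(0,5),green=(60,85),orange=(8,18)).items():
        smin=190 if c=="orange" else (60 if c=="green" else 150)
        k=(H[...,0]>=lo)&(H[...,0]<=hi)&(H[...,1]>smin)&(H[...,2]>60)
        if c=="red": k|=(H[...,0]>=175)&(H[...,1]>smin)&(H[...,2]>60)
        N,L,st,ce=cv2.connectedComponentsWithStats(k.astype(np.uint8))
        for i in range(1,N):
            if st[i,4]>35:
                X,_=pts(n,d,L==i)
                if len(X): print(n,c,st[i],ce[i].round(1),"med",np.median(X,0).round(3),"z95",np.percentile(X[:,2],95).round(3),"mid",((X.max(0)+X.min(0))/2).round(3))
p,d=load("pics/top0.npz")
cv2.imwrite("pics/topcrop.png",cv2.resize(p[140:290,140:500,::-1],None,fx=2.2,fy=2.2,interpolation=cv2.INTER_CUBIC))
p,d=load("pics/scene0.npz")
cv2.imwrite("pics/scenecrop.png",cv2.resize(p[90:290,220:510,::-1],None,fx=2.7,fy=2.7,interpolation=cv2.INTER_CUBIC))
E
```

```text
top blue [209 210  13  23  69] [213.8 220.4] med [0.55  0.178 0.006] z95 0.012 mid [0.544 0.174 0.006]
top yellow [353 209  16  19 241] [360.5 218.2] med [ 0.531 -0.205  0.157] z95 0.161 mid [ 0.532 -0.205  0.154]
top yellow [160 229  18  40 510] [169.8 248.4] med [0.472 0.291 0.01 ] z95 0.047 mid [0.473 0.292 0.023]
top red [ 363    0  104   84 5124] [419.3  30.5] med [ 1.253 -0.488 -0.281] z95 -0.275 mid [ 1.293 -0.498 -0.508]
top red [369 205  17  23 290] [377.6 216.4] med [ 0.535 -0.245  0.158] z95 0.163 mid [ 0.536 -0.245  0.153]
top red [238 207  22  39 535] [248.7 226.1] med [0.529 0.081 0.009] z95 0.046 mid [0.527 0.076 0.023]
top red [633 248   7  30  85] [636.6 259.2] med [ 0.419 -1.052 -0.123] z95 -0.112 mid [ 0.405 -1.055 -0.127]
top green [169 128  23  22 392] [179.6 138.4] med [0.749 0.241 0.1  ] z95 0.103 mid [0.749 0.241 0.099]
top green [431 176   5  19  55] [433.3 184.8] med [ 0.605 -0.377  0.163] z95 0.168 mid [ 0.606 -0.377  0.163]
top green [436 226   6  21  57] [439.1 237.5] med [ 0.481 -0.385  0.164] z95 0.167 mid [ 0.486 -0.384  0.161]
top orange [174 131  25 
[... 480 characters left out ...]
0.042] z95 -0.037 mid [ 0.009 -1.395 -0.28 ]
scene red [615   7  11   9  72] [619.8  10.7] med [-0.411  0.227  0.266] z95 0.268 mid [-0.418  0.227  0.263]
scene red [486  10   8  19  46] [489.5  17.9] med [-0.389 -0.136  0.116] z95 0.133 mid [-0.392 -0.14   0.107]
scene red [289 141  19  21 214] [296.8 150. ] med [ 0.55  -0.243  0.158] z95 0.164 mid [ 0.509 -0.264  0.114]
scene red [387 217  27  40 539] [399.5 236.8] med [0.52  0.078 0.012] z95 0.047 mid [0.528 0.082 0.026]
scene red [   3  316  184   84 8832] [ 74.  363.5] med [ 1.269 -0.502 -0.28 ] z95 -0.276 mid [ 1.344 -0.621 -0.511]
scene green [400 322  27  27 568] [413.4 335.3] med [0.753 0.246 0.101] z95 0.104 mid [0.752 0.245 0.1  ]
```

View pics/topcrop.png

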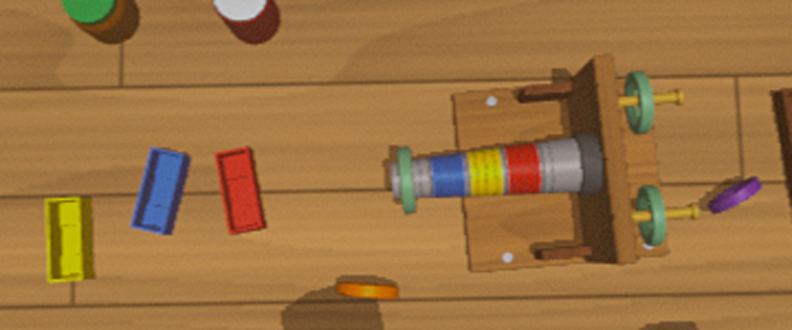

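View pics/scenecrop.png

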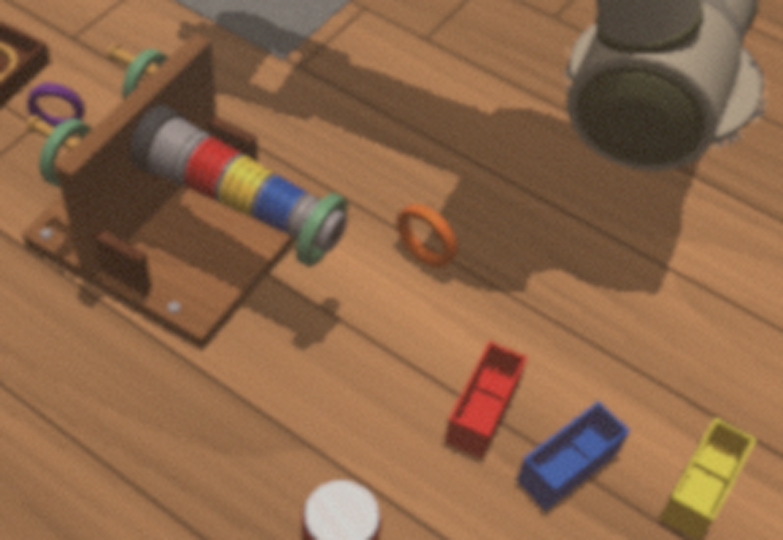

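Run:
```python
from h import *
s=manip.observe(); M=R.from_rotvec(s["orientation"]).as_matrix(); print("tool axes x,y,z cols\n",M.round(3))
for n in("top","scene"):
    p,d=load(f"pics/{n}0.npz"); X,uv=pts(n,d,np.ones(d.shape,bool))
    # mandrel points: above axis height part
    k=(X[:,2]>0.136)&(X[:,2]<0.2)&(X[:,1]>-0.30)&(X[:,1]<-0.0)&(abs(X[:,0]-0.53)<0.08)
    Y=X[k]
    for y0 in np.arange(-0.29,-0.05,0.02):
        q=Y[abs(Y[:,1]-y0)<0.01]
        if len(q)>5: print(n,y0.round(2),len(q),"x",np.percentile(q[:,0],[3,50,97]).round(3),"zmax",np.percentile(q[:,2],97).round(3),"x at top",np.median(q[q[:,2]>np.percentile(q[:,2],80)][:,0]).round(3), "ymax",q[:,1].max().round(3))
    # trough rims
    for c,(lo,hi,x0,y0) in dict(blue=(100,130,.54,.17),yellow=(22,34,.47,.29),red=(170,5,.528,.08)).items():
        H=hsv(p)[...,0].reshape(-1)
        k=(abs(X[:,2]-0.045)<0.006)&(abs(X[:,0]-x0)<.07)&(abs(X[:,1]-y0)<.05)
        r=cv2.minAreaRect(X[k,:2].astype(np.float32)*1000); print(n,c,k.sum(),np.round(r[0],1),np.round(r[1],1),round(r[2],1),X[k,2].mean().round(4))
```

```text
tool axes x,y,z cols
 [[ 0.902  0.431 -0.   ]
 [ 0.431 -0.902  0.001]
 [ 0.    -0.001 -1.   ]]
top -0.29 212 x [0.512 0.538 0.565] zmax 0.165 x at top 0.541 ymax -0.28
top -0.27 198 x [0.51  0.535 0.563] zmax 0.164 x at top 0.537 ymax -0.26
top -0.25 197 x [0.511 0.535 0.56 ] zmax 0.164 x at top 0.535 ymax -0.24
top -0.23 187 x [0.511 0.533 0.559] zmax 0.163 x at top 0.535 ymax -0.22
top -0.21 179 x [0.509 0.531 0.556] zmax 0.161 x at top 0.532 ymax -0.2
top -0.19 175 x [0.509 0.53  0.554] zmax 0.161 x at top 0.532 ymax -0.18
top -0.17 161 x [0.508 0.53  0.552] zmax 0.16 x at top 0.532 ymax -0.16
top -0.15 163 x [0.508 0.528 0.549] zmax 0.159 x at top 0.528 ymax -0.141
top -0.13 189 x [0.494 0.526 0.556] zmax 0.166 x at top 0.527 ymax -0.12
top -0.11 137 x [0.499 0.528 0.558] zmax 0.166 x at top 0.529 ymax -0.106
top blue 160 [528.  172.8] [41.7 97.9] 75.9 0.0441
top yellow 177 [472.4 282.7] [97.8 42.5] 3.2 0.044
top red 144 [526.7  77. ] [98.1 40.7] 9.9 0.0443
scene -0.29 147 x [0.522 0.553 0.57 ] zmax 0.167 x at top 0.541 ymax -0.28
scene -0.27 133 x [0.522 0.552 0.567] zmax 0.165 x at top 0.54 ymax -0.26
scene -0.25 139 x [0.52  0.55  0.564] zmax 0.164 x at top 0.539 ymax -0.24
scene -0.23 135 x [0.521 0.549 0.563] zmax 0.163 x at top 0.538 ymax -0.22
scene -0.21 123 x [0.519 0.546 0.559] zmax 0.163 x at top 0.535 ymax -0.2
scene -0.19 131 x [0.518 0.545 0.558] zmax 0.161 x at top 0.534 ymax -0.18
scene -0.17 125 x [0.517 0.542 0.555] zmax 0.16 x at top 0.533 ymax -0.16
scene -0.15 124 x [0.516 0.541 0.553] zmax 0.159 x at top 0.532 ymax -0.14
scene -0.13 103 x [0.513 0.539 0.56 ] zmax 0.165 x at top 0.529 ymax -0.12
scene -0.11 207 x [0.503 0.536 0.562] zmax 0.167 x at top 0.532 ymax -0.101
scene blue 208 [528.1 177.1] [41.3 99.2] 75.9 0.0447
scene yellow 171 [471.4 286.2] [103.4  39.9] 3.1 0.0452
scene red 168 [527.1  81.3] [100.7  40.3] 9.8 0.0448
```

Emit:
send_rows:
  steps:
    - [1,40,-20,-50,0]
    - [1,90,-42,-50,-0.17]
    - [1,150,-70,-50,-0.34]
    - [1,210,-98,-50,-0.51]
    - [1,270,-126,-50,-0.68]
    - [1,325,-152,-50,-0.85]
    - [1,380,-177,-50,-1.02]
    - [1,426,-199,-50,-1.19]
    - [1,426,-199,-50,-1.196]
    - [1,426,-199,-50,-1.196]

```text
clock: 1.4
position: [0.5246, -0.1107, 0.2526]
orientation: [-2.142, -2.298, 0.001]
contact_force: [-0.0, 0.5, -0.0]
finger_gap: 0.0855
```

Run:
```python
from h import *
s=manip.observe(); np.save("pics/s1.npy",s,allow_pickle=True)
p,d=cams.grab_frame("wrist"); cv2.imwrite("pics/w1.png",p[:,:,::-1]); np.savez("pics/w1.npz",p=p,d=d)
M=R.from_rotvec(s["orientation"]).as_matrix(); print(s["clock"],s["position"],M.round(3),s["joint_pos"],s["contact_force"])
```

```text
1.4 [ 0.52461244 -0.11072449  0.25260794] [[-0.07   0.998 -0.001]
 [ 0.998  0.07   0.   ]
 [ 0.    -0.001 -1.   ]] [-4.26488848e-01  3.07829493e-01  1.37516738e+00 -3.05954120e-04
  1.45927537e+00 -4.96665953e-01] [-0.04949923  0.48083393 -0.03035639]
```

View pics/w1.png

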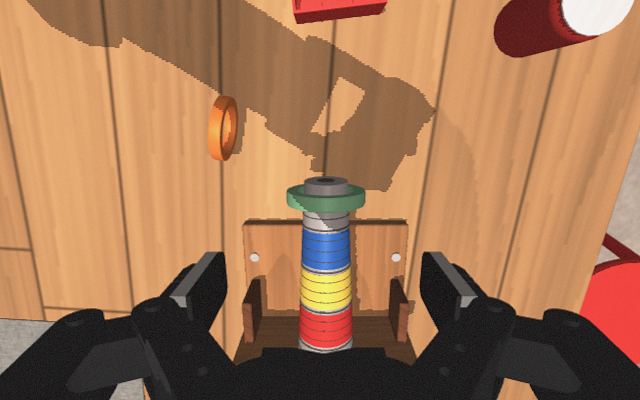

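Run:
```python
from h import *
s=np.load("pics/s1.npy",allow_pickle=True).item(); p,d=load("pics/w1.npz"); H=hsv(p)
X,uv=pts("wrist",d,np.ones(d.shape,bool),s)
# band edges: per-row silhouette from depth
P=np.full(d.shape+(3,),np.nan); P[uv[:,1],uv[:,0]]=X
mid=[]
for v in range(210,350,6):
    k=np.nonzero((P[v,260:390,2]>0.12)&(P[v,260:390,2]<.18))[0]+260
    if len(k)==0: continue
    l,r=k.min()-.5,k.max()+.5
    a=onz("wrist",[[ (l+r)/2,v]],0.135,s)[0]; zt=np.nanmax(P[v,k,2]); yt=np.nanmedian(P[v,315:338,1]); 
    mid.append([(l+r)/2,v]); print(v,l,r,P[v,326].round(4))
m=np.array(mid); c=np.polyfit(m[:,1],m[:,0],1); print(c,np.std(m[:,0]-np.polyval(c,m[:,1])))
e=onz("wrist",[[np.polyval(c,210),210],[np.polyval(c,340),340]],0.135,s); print(e); D=e[0]-e[1]; D/=np.linalg.norm(D); print("axis dir",D, "x at y=-.105",e[0,0]+(-.105-e[0,1])*D[0]/D[1])
Md=R.from_rotvec(s["orientation"]).as_matrix()
# band boundaries by color down centre columns, on depth points
for c_,(lo,hi) in dict(blue=(105,128),yellow=(22,34),red=(-1,6)).items():
    k=(abs(uv[:,0]-326)<8)&(uv[:,1]>215)&(uv[:,1]<352); h=H[uv[:,1],uv[:,0],0]; sa=H[uv[:,1],uv[:,0],1]
    q=X[k&(h>lo)&(h<hi)&(sa>120)]; print(c_,len(q),"y",np.percentile(q[:,1],[1,99]).round(4),"mid",q[:,1].mean().round(4),q[:,0].mean().round(4),"z",q[:,2].mean().round(4))
# green ring
k=(H[...,0]>60)&(H[...,0]<90)&(H[...,1]>60); k[:170]=0;k[225:]=0
q,w=pts("wrist",d,k,s); q=q[(q[:,2]>.1)]; print("ring",len(q),q.min(0).round(4),q.max(0).round(4)); t=q[q[:,2]>.155]; print("top part",t.min(0).round(4),t.max(0).round(4),t.mean(0).round(4), np.percentile(q,[2,98],axis=0).round(4))
# tip face
k=np.zeros(d.shape,bool);k[176:190,305:348]=1
q,w=pts("wrist",d,k,s); q=q[(q[:,2]>.1)&(q[:,2]<.165)]; print("tip",q.min(0).round(4),q.max(0).round(4))
```

```text
210 300.5 351.5 [ 0.5279 -0.1245  0.1655]
216 302.5 348.5 [ 0.5285 -0.1327  0.1568]
222 302.5 349.5 [ 0.5289 -0.1381  0.157 ]
228 302.5 349.5 [ 0.5293 -0.1435  0.1572]
234 301.5 349.5 [ 0.5298 -0.1496  0.156 ]
240 301.5 349.5 [ 0.5301 -0.1541  0.1587]
246 301.5 350.5 [ 0.5305 -0.16    0.1583]
252 301.5 350.5 [ 0.5309 -0.1656  0.1586]
258 301.5 350.5 [ 0.5313 -0.1714  0.1586]
264 300.5 350.5 [ 0.5318 -0.1778  0.1574]
270 300.5 351.5 [ 0.5323 -0.1838  0.1574]
276 300.5 351.5 [ 0.5326 -0.1892  0.1587]
282 300.5 351.5 [ 0.5331 -0.195   0.1591]
288 299.5 351.5 [ 0.5335 -0.2007  0.1597]
294 299.5 351.5 [ 0.5339 -0.2066  0.1602]
300 299.5 351.5 [ 0.5343 -0.2128  0.1603]
306 299.5 352.5 [ 0.5348 -0.2186  0.161 ]
312 299.5 352.5 [ 0.5352 -0.2248  0.1612]
318 299.5 352.5 [ 0.5357 -0.2309  0.1617]
324 298.5 352.5 [ 0.5361 -0.2374  0.1617]
330 298.5 352.5 [ 0.5365 -0.2431  0.1629]
336 298.5 352.5 [ 0.537  -0.2499  0.1626]
342 298.5 353.5 [ 0.5375 -0.2565  0.1627]
348 299.5 347.5 [ 0.538  -0.2633  0.1627]
[-4.60144928e-03  3.26971304e+02] 0.48000320802068797
[[ 0.52881316 -0.13411938  0.135     ]
 [ 0.53856618 -0.27673998  0.135     ]]
axis dir [-0.06822507  0.99766996  0.        ] x at y=-.105 0.5268218461998008
blue 485 y [-0.1824 -0.1491] mid -0.1656 0.5309 z 0.1577
yellow 498 y [-0.2222 -0.1889] mid -0.2055 0.5338 z 0.1597
red 470 y [-0.2621 -0.229 ] mid -0.2453 0.5368 z 0.1617
ring 413 [ 0.4921 -0.1293  0.1102] [ 0.5622 -0.1122  0.1657]
top part [ 0.5013 -0.1282  0.155 ] [ 0.5539 -0.1124  0.1657] [ 0.528  -0.1195  0.161 ] [[ 0.4927 -0.1281  0.1156]
 [ 0.5613 -0.1124  0.165 ]]
tip [ 0.5075 -0.1138  0.1161] [ 0.5458 -0.1042  0.1561]
```

Run:
```python
import cv2
p=cv2.imread("pics/w1.png"); cv2.imwrite("pics/w1c.png",cv2.resize(p[165:350,240:420],None,fx=3.2,fy=3.2,interpolation=cv2.INTER_NEAREST))
```

```text
(no output)
```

View pics/w1c.png

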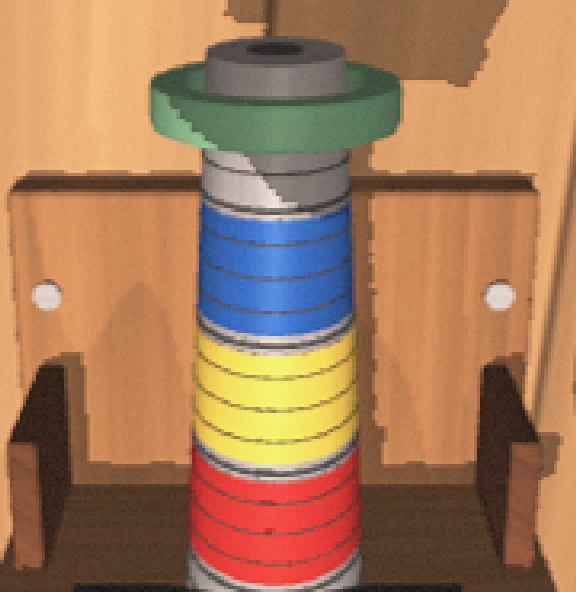

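Emit:
send_rows:
  steps:
    - [0.7,26,2.6,0,0]
    - [0.7,26,2.6,50,0]
    - [0.7,26,2.6,100,0]
    - [0.7,26,2.6,130,0]
    - [0.7,26,2.6,147,0]
    - [0.7,26,2.6,147,0]
    - [0.7,26,2.6,147,0]

```text
clock: 2.33
position: [0.5259, -0.0852, 0.1069]
orientation: [2.142, 2.296, 0.001]
contact_force: [0.3, 0.2, 0.6]
finger_gap: 0.0597
```

```bash
cat > look.py <<'E'
import sys
from h import *
n=sys.argv[1]; cam=sys.argv[2]; r=[int(a) for a in sys.argv[3:7]] if len(sys.argv)>3 else [0,400,0,640]
s=manip.observe(); np.save(f"pics/{n}s.npy",s,allow_pickle=True)
p,d=cams.grab_frame(cam); np.savez(f"pics/{n}.npz",p=p,d=d)
c=p[r[0]:r[1],r[2]:r[3],::-1]; f=min(800/c.shape[1],600/c.shape[0]); cv2.imwrite(f"pics/{n}.png",cv2.resize(c,None,fx=f,fy=f,interpolation=cv2.INTER_CUBIC))
print(s["clock"],s["position"].round(4),R.from_rotvec(s["orientation"]).as_matrix()[:,0].round(4),"F",s["contact_force"].round(2),"T",s["torque"].round(3),"gap",s["finger_gap"])
E
python3 look.py w2 wrist
```

```text
2.325 [ 0.5259 -0.0852  0.1069] [-6.950e-02  9.976e-01 -8.000e-04] F [0.33 0.24 0.57] T [ 0.078 -0.012  0.011] gap 0.059687630126715525
```

View pics/w2.png

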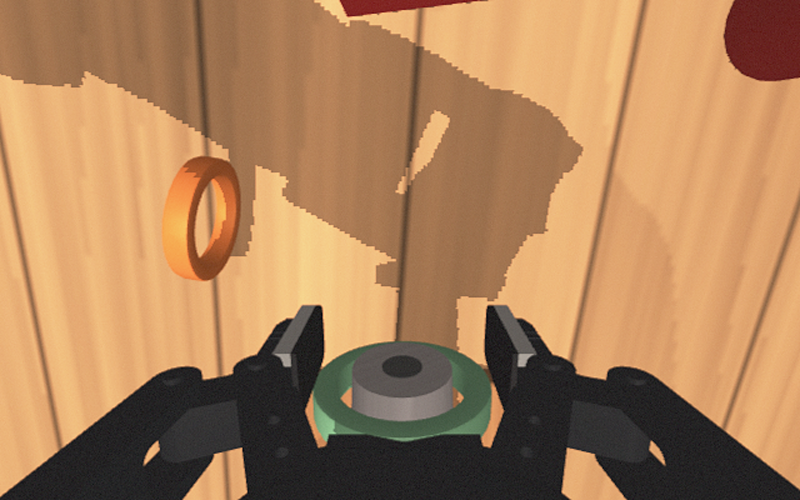

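Emit:
send_rows:
  steps:
    - [0.7,-10,0,0,0]
    - [0.7,-18,0,0,0]
    - [0.7,-24,0,0,0]
    - [0.7,-30,0,0,0]
    - [0.7,-36,0,0,0]
    - [0.7,-42,0,0,0]
    - [0.7,-48,0,0,0]
    - [0.7,-52,0,0,0]
    - [0.7,-55,0,0,0]

```text
clock: 3.5
position: [0.5296, -0.1394, 0.1059]
orientation: [-2.141, -2.299, -0.0]
contact_force: [-0.7, -0.6, -0.1]
finger_gap: 0.0601
```

```bash
python3 look.py w3 wrist
```

```text
3.5 [ 0.5296 -0.1394  0.1059] [-7.090e-02  9.975e-01  1.000e-04] F [-0.73 -0.62 -0.12] T [ 0.014 -0.002  0.001] gap 0.06005624010606686
```

View pics/w3.png

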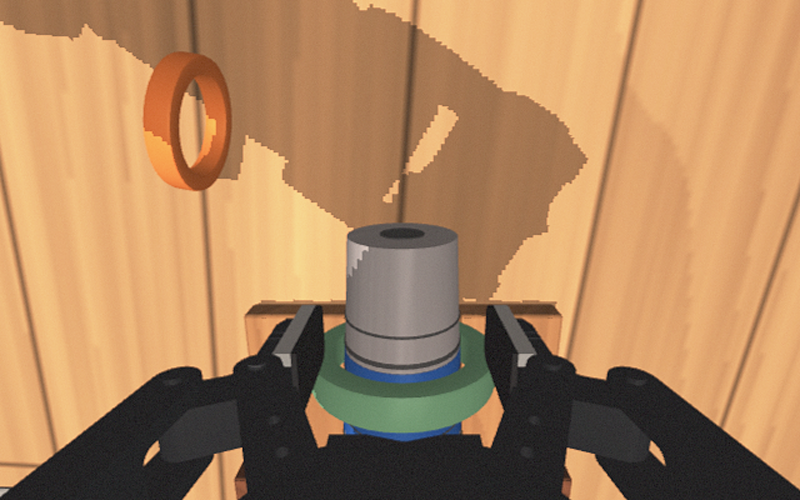

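Emit:
send_rows:
  steps:
    - [0.7,-3,0,0,0]
    - [0.7,-6,0,0,0]
    - [0.7,-9,0,0,0]
    - [0.7,-12,0,0,0]
    - [0.7,-15,0,0,0]
    - [0.7,-18,0,0,0]

```text
clock: 4.3
position: [0.5309, -0.1574, 0.1059]
orientation: [2.141, 2.299, 0.0]
contact_force: [-0.3, -0.2, 0.3]
finger_gap: 0.0599
```

Emit:
send_rows:
  steps:
    - [0.7,-3,0,0,0]
    - [0.7,-6,0,0,0]
    - [0.7,-9,0,0,0]
    - [0.7,-12,0,0,0]
    - [0.7,-15,0,0,0]

```text
clock: 4.92
position: [0.5319, -0.1723, 0.1059]
orientation: [-2.141, -2.299, 0.0]
contact_force: [0.2, 0.2, -0.3]
finger_gap: 0.0602
```

Emit:
send_rows:
  steps:
    - [0.7,-2,0,0,0]
    - [0.7,-4,0,0,0]
    - [0.7,-6,0,0,0]
    - [0.7,-8,0,0,0]
    - [0.7,-10,0,0,0]

```text
clock: 5.55
position: [0.5326, -0.1822, 0.1059]
orientation: [-2.141, -2.299, -0.0]
contact_force: [-0.6, 0.7, -0.7]
finger_gap: 0.0598
```

```bash
python3 look.py w4 wrist
```

```text
5.55 [ 0.5326 -0.1822  0.1059] [-0.071   0.9975  0.    ] F [-0.58  0.7  -0.66] T [ 0.04   0.036 -0.053] gap 0.05983396700167801
```

View pics/w4.png

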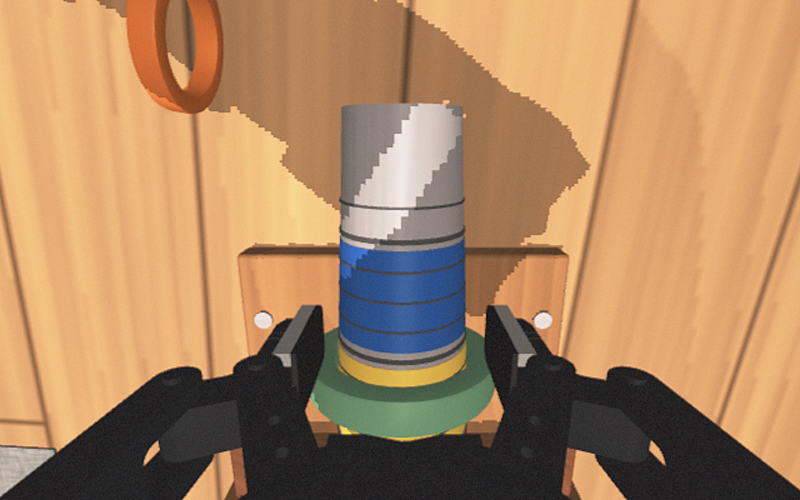

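Emit:
send_rows:
  steps:
    - [0.7,-1,0,0,0]
    - [0.7,-2,0,0,0]
    - [0.7,-3,0,0,0]
    - [0.7,-3,0,0,0]

```text
clock: 6.1
position: [0.5328, -0.1851, 0.1059]
orientation: [2.141, 2.299, -0.0]
contact_force: [-0.1, 0.1, 0.0]
finger_gap: 0.0602
```

Emit:
send_rows:
  steps:
    - [0.7,-1,0,0,0]
    - [0.7,-2,0,0,0]
    - [0.7,-2,0,0,0]

```text
clock: 6.48
position: [0.533, -0.1872, 0.1059]
orientation: [2.141, 2.299, -0.0]
contact_force: [0.3, 0.8, -0.0]
finger_gap: 0.0597
```

Emit:
send_rows:
  steps:
    - [0.7,-1,0,0,0]
    - [0.7,-1,0,0,0]

```text
clock: 6.72
position: [0.533, -0.1881, 0.1059]
orientation: [-2.141, -2.299, 0.0]
contact_force: [0.0, 0.9, 0.0]
finger_gap: 0.06
```

Emit:
send_rows:
  steps:
    - [0.7,-1,0,0,0]
    - [0.7,-1,0,0,0]

```text
clock: 6.98
position: [0.5331, -0.1892, 0.1059]
orientation: [2.141, 2.299, -0.0]
contact_force: [-0.2, -0.3, 1.1]
finger_gap: 0.0598
```

Emit:
send_rows:
  steps:
    - [0.7,-1,0,0,0]
    - [0.7,-1,0,0,0]

```text
clock: 7.22
position: [0.5332, -0.1902, 0.1059]
orientation: [-2.141, -2.299, -0.0]
contact_force: [-0.1, 0.5, -0.1]
finger_gap: 0.0595
```

```bash
python3 look.py w5 wrist
```

```text
7.225 [ 0.5332 -0.1902  0.1059] [-0.0709  0.9975  0.    ] F [-0.11  0.51 -0.09] T [ 0.036  0.002 -0.021] gap 0.059486497983269604
```

View pics/w5.png

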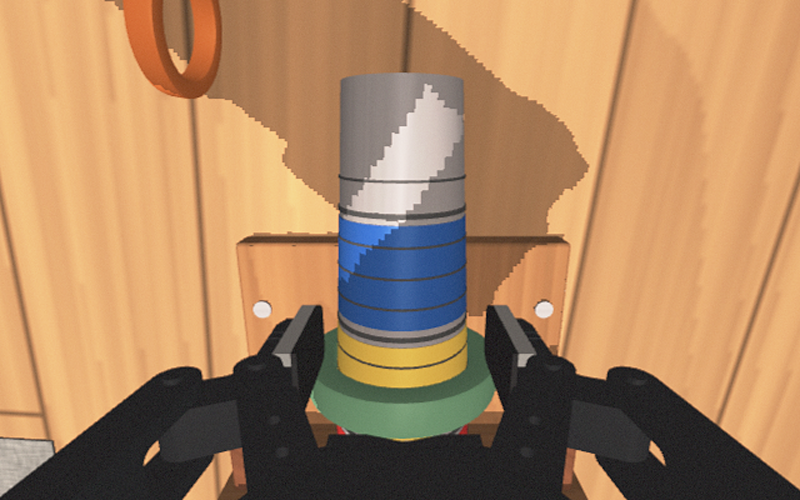

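```bash
cat > ring.py <<'E'
import sys
from h import *
n=sys.argv[1]; s=np.load(f"pics/{n}s.npy",allow_pickle=True).item(); p,d=load(f"pics/{n}.npz"); H=hsv(p)
k=(H[...,0]>60)&(H[...,0]<90)&(H[...,1]>60); k[:,:230]=0;k[:,420:]=0;k[:230]=0
q,uv=pts("wrist",d,k,s); q=q[q[:,2]>.1]
a=np.array([-.0705,.9975,0]); t0=np.array([.5268,-.1057,.135]); b=np.array([.9975,.0705,0])
L=np.c_[(q-t0)@b,(q-t0)@a,(q-t0)[:,2]]*1000
print(len(L),"x",np.percentile(L[:,0],[0,1,99,100]).round(1),"y",np.percentile(L[:,1],[0,1,50,99,100]).round(1),"z",np.percentile(L[:,2],[0,1,99,100]).round(1))
for x0 in range(-32,33,8):
    m=abs(L[:,0]-x0)<3
    if m.sum()>3: print(x0,"y",np.percentile(L[m,1],[3,97]).round(1),"z",np.percentile(L[m,2],[3,97]).round(1), "face y",np.median(L[m&(L[:,1]>np.percentile(L[m,1],75)),1]).round(1))
E
python3 ring.py w5; python3 ring.py w3
python3 -c "
import cv2;p=cv2.imread('pics/w5.png');cv2.imwrite('pics/w5c.png',cv2.resize(p[280:450,280:530],None,fx=3,fy=3))"
```

```text
1732 x [-33.  -31.2  31.5  32.7] y [-109.4 -108.8  -98.6  -95.5  -68.2] z [-21.2 -16.2  35.5  85.4]
-32 y [-108.2  -95.8] z [-18.6  22.9] face y -97.3
-24 y [-108.7  -96.2] z [10.8 28.4] face y -96.5
-16 y [-108.7  -95.7] z [22.3 32.6] face y -96.2
-8 y [-108.2  -95.5] z [25.9 35.1] face y -95.8
0 y [-109.   -95.6] z [26.9 35.8] face y -95.9
8 y [-108.5  -95.6] z [25.4 34.9] face y -95.8
16 y [-108.3  -95.6] z [21.6 32.5] face y -96.0
24 y [-108.2  -96.2] z [-7.2 27.9] face y -96.6
32 y [-106.6  -96.7] z [-16.2  20.2] face y -97.2
1625 x [-33.1 -31.8  32.   34. ] y [-73.6 -58.6 -48.2 -44.4 -15.3] z [-27.2 -21.8  32.6  94.8]
-32 y [-57.4 -37.2] z [-20.5  31.6] face y -45.7
-24 y [-58.1 -45.4] z [-14.6  25.8] face y -45.9
-16 y [-58. -45.] z [18.4 30.2] face y -45.6
-8 y [-58.  -44.8] z [22.7 32.4] face y -45.2
0 y [-56.4 -44.7] z [24. 33.] face y -44.9
8 y [-58.1 -44.5] z [22.6 32.3] face y -45.0
16 y [-58.1 -44.8] z [19.4 30. ] face y -45.3
24 y [-58.3 -45.5] z [-21.7  25.5] face y -45.8
32 y [-55.9 -45.7] z [-18.9  17.4] face y -46.3
```

View pics/w5c.png

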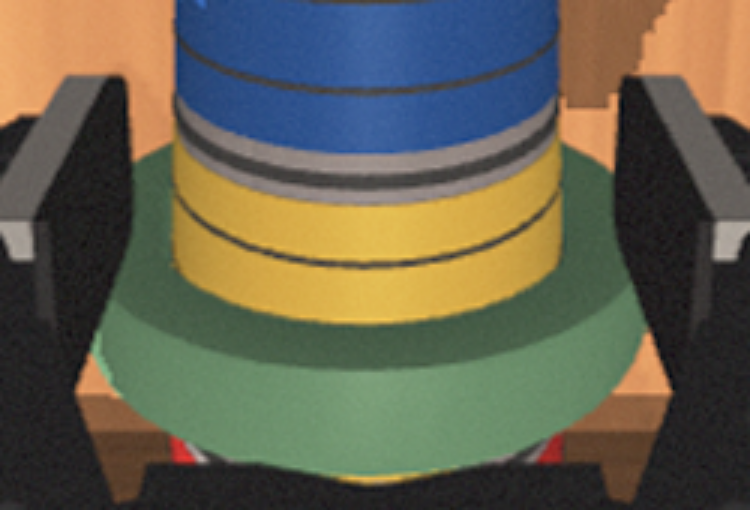

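```bash
cat >> ring.py <<'E'
# circle fits on face points: outer rim edge = max z in narrow x bins ; on the cylinder outer surface: all pts with y in mid width
yc=np.percentile(L[:,1],[2,98]); m=(L[:,1]<yc[1]-3.5)&(L[:,1]>yc[0]+1)&(L[:,2]>10)&(abs(L[:,0])<31)
from scipy.optimize import least_squares
f=lambda v,r=None:np.hypot(L[m,0]-v[0],L[m,2]-v[1])-(v[2] if len(v)>2 else r)
o=least_squares(f,[0,0,35],loss="soft_l1"); print("free fit cx,cz,R",o.x.round(2),m.sum())
for r in(33,35,37):
    o=least_squares(f,[0,0],args=(r,),loss="soft_l1"); print(r,o.x.round(2),"rms",np.sqrt(np.mean(o.fun**2)).round(2))
E
python3 ring.py w5 | tail -4; python3 ring.py w3| tail -4; sed -i 's/s\.npy/s.npy/' ring.py; cp pics/s1.npy pics/w1s.npy
python3 - <<'E'
E
```

```text
free fit cx,cz,R [-0.48 -1.75 36.67] 609
33 [-0.32  2.48] rms 0.75
35 [-0.4   0.19] rms 0.51
37 [-0.49 -2.12] rms 0.44
free fit cx,cz,R [-0.23 -4.42 36.8 ] 618
33 [-0.16  0.04] rms 0.77
35 [-0.19 -2.31] rms 0.53
37 [-0.23 -4.66] rms 0.45
```

Emit:
send_rows:
  steps:
    - [0.7,-3,0,0,0]
    - [0.7,-6,0,0,0]
    - [0.7,-9,0,0,0]
    - [0.7,-12,0,0,0]
    - [0.7,-15,0,0,0]

```text
clock: 7.9
position: [0.5343, -0.2053, 0.1059]
orientation: [2.141, 2.299, 0.0]
contact_force: [0.2, 0.6, -0.2]
finger_gap: 0.0598
```

Emit:
send_rows:
  steps:
    - [0.7,-3,0,0,0]
    - [0.7,-6,0,0,0]
    - [0.7,-9,0,0,0]
    - [0.7,-12,0,0,0]
    - [0.7,-14,0,0,0]

```text
clock: 8.52
position: [0.5353, -0.2192, 0.1059]
orientation: [2.141, 2.299, 0.0]
contact_force: [0.3, -0.0, -0.3]
finger_gap: 0.0597
```

Emit:
send_rows:
  steps:
    - [0.7,-1,0,0,0]
    - [0.7,-2,0,0,0]
    - [0.7,-2,0,0,0]

```text
clock: 8.9
position: [0.5354, -0.221, 0.1059]
orientation: [-2.141, -2.299, 0.0]
contact_force: [-0.2, -0.3, 0.0]
finger_gap: 0.0598
```

```bash
python3 look.py w6 wrist; python3 ring.py w6
```

```text
8.9 [ 0.5354 -0.221   0.1059] [-0.071   0.9975 -0.    ] F [-0.15 -0.32  0.03] T [ 0.008 -0.016 -0.013] gap 0.05984323394858176
1528 x [-33.  -31.5  31.3  32.6] y [-140.4 -139.9 -129.2 -126.2 -106.2] z [-16.5 -13.3  37.   76.1]
-32 y [-138.8 -121.6] z [-14.9  23.3] face y -128.2
-24 y [-139.6 -127.2] z [11.7 30.1] face y -127.5
-16 y [-139.3 -126.7] z [23.2 34.1] face y -127.1
-8 y [-137.1 -126.6] z [27.5 36.5] face y -126.9
0 y [-138.3 -126.3] z [28.6 37.3] face y -126.7
8 y [-137.4 -126.3] z [26.6 36.4] face y -126.8
16 y [-139.5 -126.9] z [22.7 33.9] face y -127.1
24 y [-139.  -127.1] z [ 5.9 29.5] face y -127.4
32 y [-137.4 -114.1] z [-15.3  21.3] face y -127.8
free fit cx,cz,R [-0.33 -0.39 36.84] 569
33 [-0.29  4.04] rms 0.73
35 [-0.31  1.74] rms 0.51
37 [-0.33 -0.57] rms 0.44
```

View pics/w6.png

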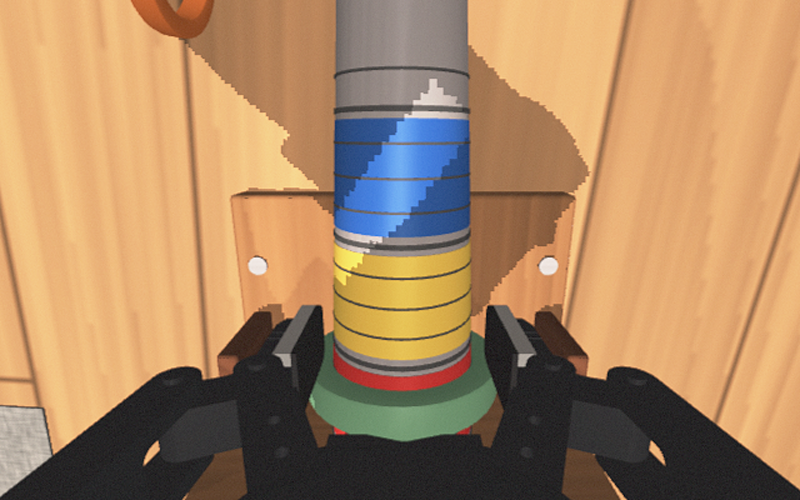

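Emit:
send_rows:
  steps:
    - [0.7,-1,0,0,0]
    - [0.7,-2,0,0,0]
    - [0.7,-3,0,0,0]
    - [0.7,-3,0,0,0]

```text
clock: 9.45
position: [0.5356, -0.2241, 0.1059]
orientation: [2.141, 2.299, 0.0]
contact_force: [-0.4, 0.1, 0.2]
finger_gap: 0.0598
```

Emit:
send_rows:
  steps:
    - [0.7,-1,0,0,0]
    - [0.7,-1,0,0,0]

```text
clock: 9.7
position: [0.5357, -0.225, 0.106]
orientation: [2.141, 2.299, 0.0]
contact_force: [0.2, 0.6, 0.6]
finger_gap: 0.0597
```

Emit:
send_rows:
  steps:
    - [0.7,-1,0,0,0]
    - [0.7,-1,0,0,0]

```text
clock: 9.95
position: [0.5358, -0.2259, 0.106]
orientation: [-2.141, -2.299, -0.0]
contact_force: [-0.2, 2.6, 1.4]
finger_gap: 0.0597
```

Emit:
send_rows:
  steps:
    - [0.7,-0.5,0,0,0]
    - [0.7,-0.5,0,0,0]

```text
clock: 10.2
position: [0.5358, -0.2263, 0.106]
orientation: [-2.141, -2.299, -0.0]
contact_force: [-0.2, 3.9, 3.0]
finger_gap: 0.0599
```

Emit:
send_rows:
  steps:
    - [0.7,-0.5,0,0,0]
    - [0.7,-0.5,0,0,0]

```text
clock: 10.45
position: [0.5358, -0.2268, 0.106]
orientation: [-2.141, -2.299, -0.0]
contact_force: [-0.2, 4.9, 3.9]
finger_gap: 0.0598
```

Emit:
send_rows:
  steps:
    - [0.7,-0.5,0,0,0]
    - [0.7,-0.5,0,0,0]

```text
clock: 10.7
position: [0.5359, -0.2271, 0.106]
orientation: [-2.141, -2.299, -0.001]
contact_force: [0.3, 6.6, 4.0]
finger_gap: 0.0595
```

Emit:
send_rows:
  steps:
    - [0.7,-0.5,0,0,0]
    - [0.7,-0.5,0,0,0]

```text
clock: 10.95
position: [0.5359, -0.2274, 0.1061]
orientation: [-2.141, -2.298, -0.001]
contact_force: [-0.5, 6.5, 5.4]
finger_gap: 0.0599
```

```bash
python3 look.py w7 wrist; python3 ring.py w7
```

```text
10.95 [ 0.5359 -0.2274  0.1061] [-0.071   0.9975  0.001 ] F [-0.51  6.49  5.41] T [ 1.028  0.111 -0.073] gap 0.0598683090347749
1620 x [-32.7 -30.9  31.1  32.7] y [-146.8 -146.1 -135.1 -132.8 -105.6] z [-15.8 -12.8  37.1  88. ]
-32 y [-146.1 -123.7] z [-14.1  25. ] face y -134.1
-24 y [-145.8 -133.4] z [10.9 30.1] face y -133.7
-16 y [-145.3 -133.2] z [24.3 34.8] face y -133.6
-8 y [-143.4 -133.1] z [27.6 36.9] face y -133.5
0 y [-144.2 -133.1] z [29.  37.2] face y -133.3
8 y [-143.6 -133.1] z [27.6 36.6] face y -133.3
16 y [-145.8 -133.2] z [23.3 34.3] face y -133.5
24 y [-145.3 -133.4] z [ 5.  29.6] face y -133.8
32 y [-143.7 -133.9] z [-14.6  21.5] face y -134.2
free fit cx,cz,R [-0.29 -0.07 36.82] 616
33 [-0.24  4.28] rms 0.71
35 [-0.27  2.01] rms 0.49
37 [-0.3  -0.27] rms 0.42
```

View pics/w7.png

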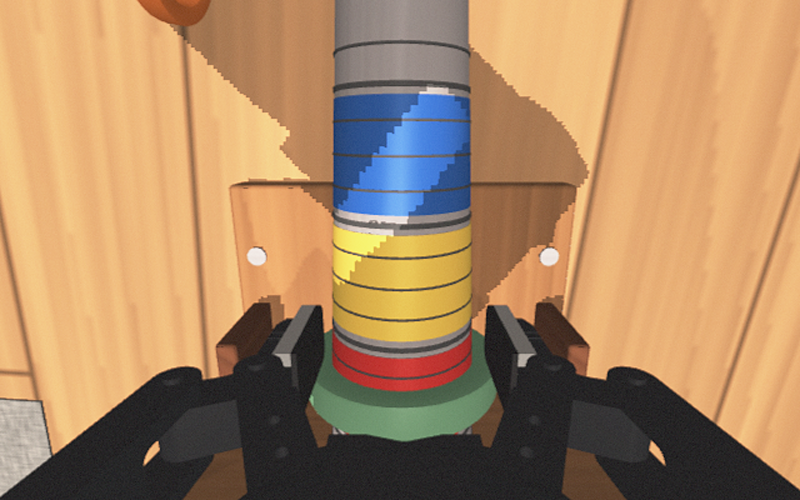

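Emit:
send_rows:
  steps:
    - [0.7,-0.6,0,0,0]
    - [0.7,-0.6,0,0,0]
    - [0.7,-0.6,0,0,0]

```text
clock: 11.38
position: [0.5359, -0.2277, 0.1061]
orientation: [-2.14, -2.298, -0.001]
contact_force: [-0.8, 8.7, 6.0]
finger_gap: 0.0598
```

```bash
python3 look.py w8 wrist; python3 ring.py w8 | sed -n '1,2p;6p;10,13p'
```

```text
11.375 [ 0.5359 -0.2277  0.1061] [-0.0712  0.9975  0.0014] F [-0.78  8.67  5.99] T [ 1.224  0.177 -0.049] gap 0.05982600796198703
1604 x [-32.9 -31.2  31.2  33.3] y [-147.  -146.  -135.4 -133.2 -113.4] z [-16.1 -12.4  37.2  73.5]
-32 y [-145.2 -134.2] z [-14.9  22.9] face y -134.6
0 y [-145.3 -133.3] z [29.1 37.4] face y -133.5
32 y [-144.  -134.1] z [-15.1  22. ] face y -134.4
free fit cx,cz,R [-0.25  0.07 36.77] 556
33 [-0.18  4.4 ] rms 0.73
35 [-0.22  2.11] rms 0.51
```

Run:
```python
from h import *
a=np.array([-.0705,.9975,0]); t0=np.array([.5268,-.1057,.135]); b=np.array([.9975,.0705,0])
for f,n in (("scene0","scene"),("top0","top")):
    p,d=load(f"pics/{f}.npz"); X,_=pts(n,d,np.ones(d.shape,bool)); L=np.c_[(X-t0)@b,(X-t0)@a,X[:,2]]*1000
    for sx in(-1,1):
      for y0 in range(-225,-130,15):
        m=(sx*L[:,0]>35)&(sx*L[:,0]<95)&(abs(L[:,1]-y0)<7)&(L[:,2]>30)&(L[:,2]<130)
        if m.sum()>3: print(n,sx,y0,m.sum(),"x",np.percentile(L[m,0],[5,95]).round(),"zmax",np.percentile(L[m,2],[50,97]).round())
```

```text
scene -1 -225 78 x [-93. -56.] zmax [109. 130.]
scene -1 -210 34 x [-94. -72.] zmax [ 81. 126.]
scene -1 -195 28 x [-93. -88.] zmax [75. 83.]
scene -1 -180 29 x [-94. -88.] zmax [75. 85.]
scene -1 -165 33 x [-94. -88.] zmax [70. 85.]
scene 1 -225 263 x [38. 91.] zmax [ 94. 127.]
scene 1 -210 26 x [41. 94.] zmax [ 81. 108.]
scene 1 -195 7 x [90. 94.] zmax [82. 84.]
scene 1 -180 11 x [89. 95.] zmax [82. 85.]
scene 1 -165 17 x [89. 94.] zmax [81. 83.]
top -1 -225 207 x [-92. -38.] zmax [ 85. 125.]
top -1 -210 11 x [-94. -91.] zmax [82. 84.]
top -1 -195 16 x [-95. -90.] zmax [81. 84.]
top -1 -180 11 x [-94. -91.] zmax [81. 83.]
top -1 -165 20 x [-95. -90.] zmax [80. 84.]
top 1 -225 186 x [42. 91.] zmax [ 87. 128.]
top 1 -210 30 x [88. 95.] zmax [77. 83.]
top 1 -195 31 x [88. 94.] zmax [74. 85.]
top 1 -180 29 x [88. 95.] zmax [74. 83.]
top 1 -165 28 x [88. 95.] zmax [69. 85.]
```

Emit:
send_rows:
  steps:
    - [0.7,5,0,0,0]
    - [1,8,0,0,0]
    - [1,8,0,0,0]
    - [1,8,0,0,0]
    - [1,8,0,0,0]

```text
clock: 12.05
position: [0.5353, -0.2208, 0.1059]
orientation: [2.141, 2.299, -0.0]
contact_force: [0.1, 0.2, 0.1]
finger_gap: 0.0853
```

```bash
python3 look.py w9 wrist; python3 ring.py w9 | sed -n '1,2p;6p;10,13p'
```

```text
12.05 [ 0.5353 -0.2208  0.1059] [-7.080e-02  9.975e-01 -1.000e-04] F [0.07 0.19 0.14] T [-0.015  0.022 -0.037] gap 0.0853489579726546
1500 x [-36.4 -35.8  34.2  35.3] y [-146.6 -144.5 -134.6 -133.   -96.6] z [-15.5 -13.1  36.7  94.5]
-32 y [-144.4 -134. ] z [-13.9  22.4] face y -134.4
0 y [-136.5 -132.8] z [28.4 37.5] face y -133.2
32 y [-143.5 -133.8] z [-13.2  21.4] face y -134.1
free fit cx,cz,R [-0.28 -0.37 37.  ] 221
33 [-0.22  4.73] rms 0.76
35 [-0.25  2.15] rms 0.49
```

View pics/w9.png

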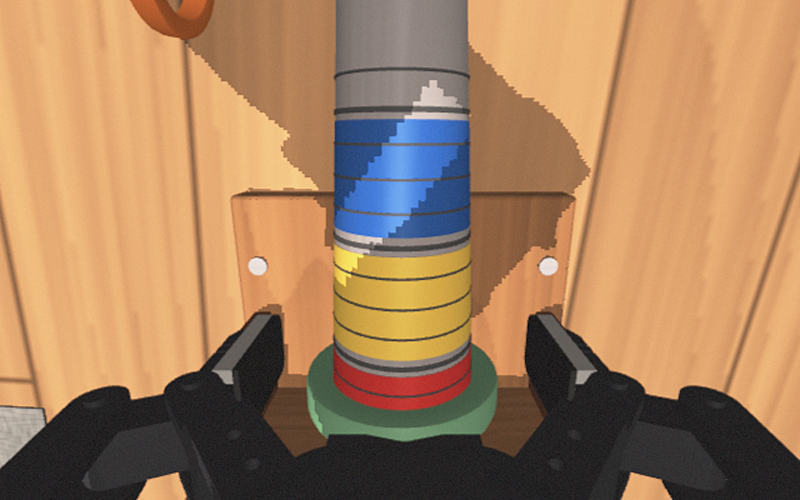

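Emit:
send_rows:
  steps:
    - [1,-15,-0.5,0,0]
    - [1,-30,-0.5,0,0]
    - [1,-40,-0.5,0,0]
    - [1,-47,-0.5,0,0]
    - [0.78,-47,-0.5,0,0]
    - [0.78,-47,-0.5,0,0]
    - [0.78,-47,-0.5,0,0]

```text
clock: 12.98
position: [0.5382, -0.2672, 0.1059]
orientation: [-2.141, -2.299, -0.0]
contact_force: [-0.5, -0.5, -1.0]
finger_gap: 0.0666
```

```bash
python3 look.py w10 scene 80 280 200 440
```

```text
12.975 [ 0.5382 -0.2672  0.1059] [-0.0714  0.9974  0.    ] F [-0.53 -0.51 -1.02] T [ 0.034 -0.063 -0.033] gap 0.06656580264857927
```

View pics/w10.png

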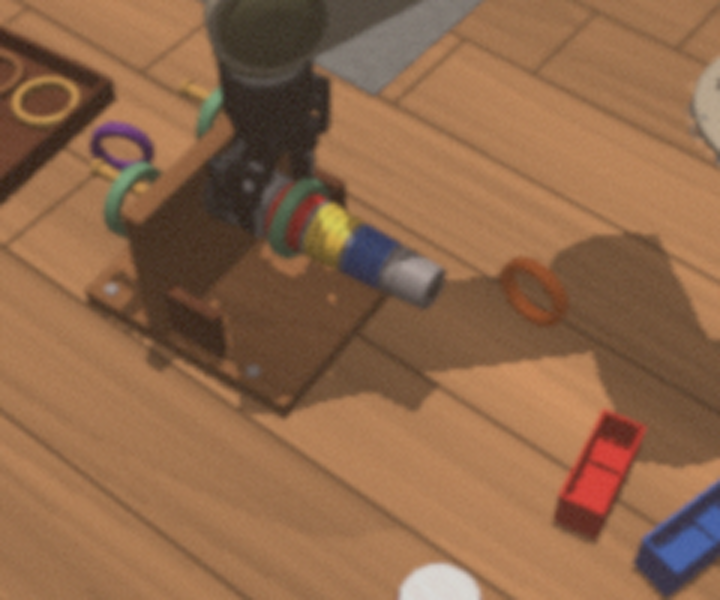

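Emit:
send_rows:
  steps:
    - [0.78,3,0,0,0]
    - [0.78,5,0,0,0]
    - [0.78,7,0,0,0]
    - [0.78,9,0,0,0]
    - [0.78,11,0,0,0]
    - [0.78,14,0,0,0]
    - [0.78,17,0,0,0]
    - [0.78,20,0,0,0]
    - [0.78,20,0,0,0]

```text
clock: 14.15
position: [0.5368, -0.2473, 0.1059]
orientation: [-2.141, -2.299, -0.0]
contact_force: [0.1, 0.4, 0.0]
finger_gap: 0.0668
```

```bash
python3 look.py w11 scene 80 280 200 440
```

```text
14.15 [ 0.5368 -0.2473  0.1059] [-7.120e-02  9.975e-01  1.000e-04] F [0.11 0.4  0.03] T [-0.019 -0.031 -0.02 ] gap 0.06684547668313857
```

View pics/w11.png

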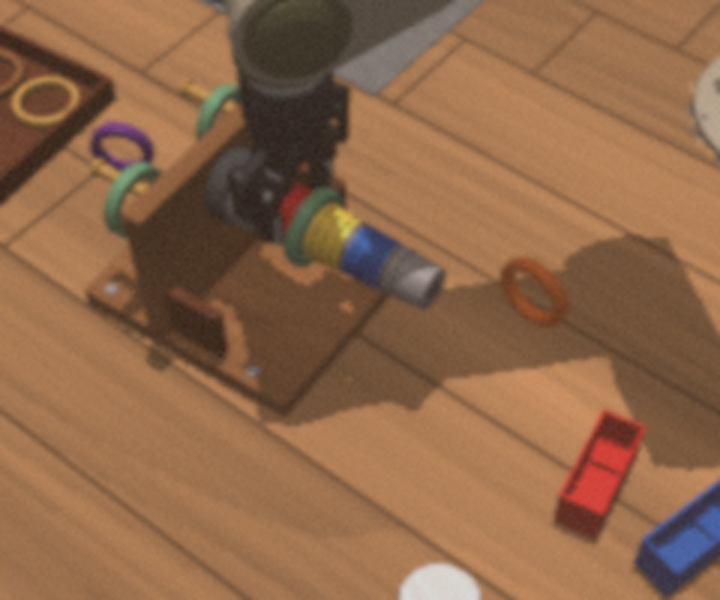

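Emit:
send_rows:
  steps:
    - [0.78,6,0,0,0]
    - [0.78,12,0,0,0]
    - [0.78,18,0,0,0]
    - [0.78,24,0,0,0]
    - [0.78,30,0,0,0]
    - [0.78,36,0,0,0]
    - [0.78,42,0,0,0]
    - [0.78,48,0,0,0]
    - [0.78,54,0,0,0]
    - [0.78,58,0,0,0]

```text
clock: 15.45
position: [0.5326, -0.1893, 0.1059]
orientation: [-2.141, -2.299, -0.0]
contact_force: [0.2, 0.1, -0.8]
finger_gap: 0.0668
```

Emit:
send_rows:
  steps:
    - [0.78,6,0,0,0]
    - [0.78,12,0,0,0]
    - [0.78,18,0,0,0]
    - [0.78,24,0,0,0]
    - [0.78,30,0,0,0]
    - [0.78,34,0,0,0]
    - [0.78,36,0,0,0]
    - [0.78,36,0,0,0]

```text
clock: 16.45
position: [0.5301, -0.1538, 0.1059]
orientation: [2.141, 2.299, -0.0]
contact_force: [0.7, 0.2, 0.3]
finger_gap: 0.066
```

```bash
python3 look.py w12 scene 80 280 200 440; python3 look.py w12w wrist
```

```text
16.45 [ 0.5301 -0.1538  0.1059] [-7.110e-02  9.975e-01 -1.000e-04] F [0.69 0.19 0.34] T [0.027 0.013 0.032] gap 0.0660199084260606
16.5 [ 0.5301 -0.1539  0.1059] [-0.0708  0.9975 -0.    ] F [0.46 0.31 0.27] T [0.007 0.062 0.002] gap 0.06666240433688804
```

View pics/w12.png

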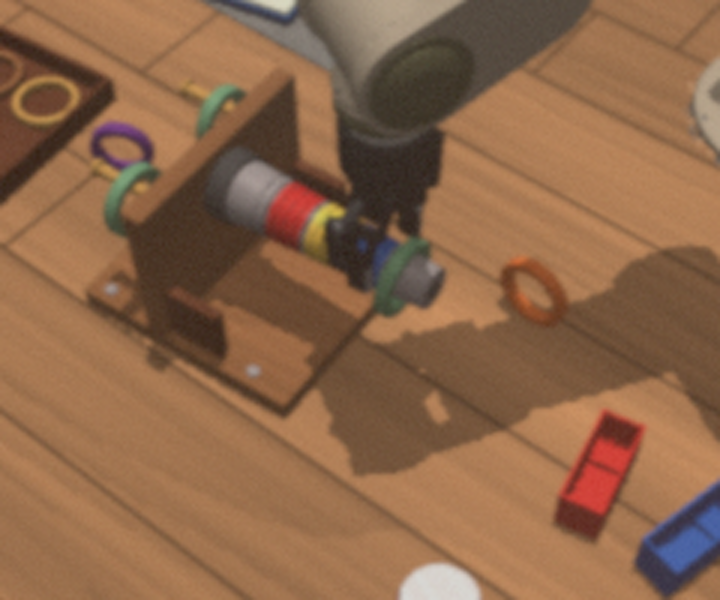

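View pics/w12w.png

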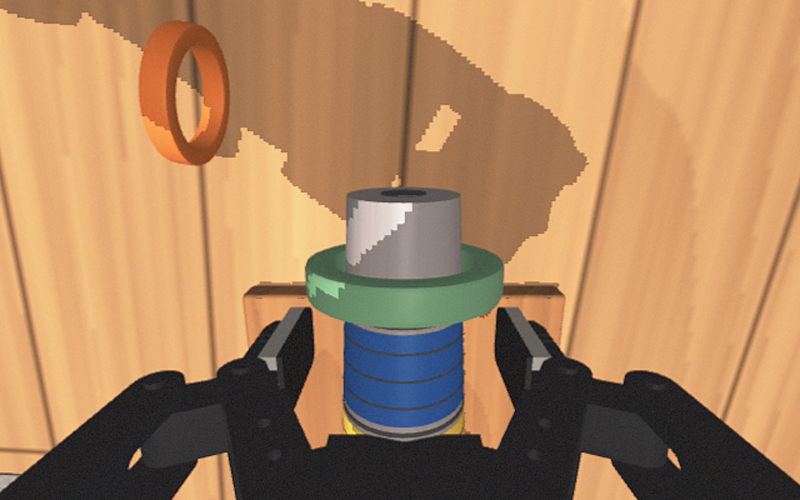

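```bash
sed -i 's/k\[:230\]=0/k[:180]=0/' ring.py; python3 ring.py w12w
```

```text
1662 x [-35.1 -34.3  33.7  34.7] y [-59.2 -36.3 -27.4 -23.  -22.7] z [-26.  -20.8  31.4  87.4]
-32 y [-35.9 -24. ] z [-16.3  16.6] face y -24.3
-24 y [-36.  -23.5] z [-20.8  24.3] face y -23.8
-16 y [-35.7 -23.2] z [21.  29.1] face y -23.7
-8 y [-35.4 -23. ] z [24.  31.4] face y -23.3
0 y [-36.9 -23. ] z [24.6 59.2] face y -23.1
8 y [-35.7 -22.9] z [24.4 31.2] face y -23.1
16 y [-36.  -23.1] z [20.3 29.3] face y -23.4
24 y [-35.8 -23.4] z [-22.2  24.2] face y -23.8
32 y [-35.6 -23.9] z [-16.   16.9] face y -24.2
free fit cx,cz,R [ 0.06 -5.7  36.93] 632
33 [ 0.14 -1.11] rms 2.4
35 [ 0.09 -3.44] rms 2.34
37 [ 0.06 -5.78] rms 2.34
```

Emit:
send_rows:
  steps:
    - [0.78,-5,0,0,0]
    - [0.78,-5,0,-50,0]
    - [0.78,-5,0,-100,0]
    - [0.7,5,0,-125,0]
    - [0.5,18.3,0,-125,0.18]
    - [0.5,18.3,0,-125,0.36]
    - [0.5,18.3,0,-125,0.54]
    - [0.5,18.3,0,-125,0.72]
    - [0.5,18.3,0,-125,0.9]
    - [0.5,18.3,0,-125,1.08]

```text
clock: 17.8
position: [0.5288, -0.1359, 0.2309]
orientation: [3.021, 0.862, -0.0]
contact_force: [-0.6, 1.0, 0.2]
finger_gap: 0.0427
```

Emit:
send_rows:
  steps:
    - [0.5,0,0,0,0.18]
    - [0.5,0,0,0,0.36]
    - [0.5,0,0,0,0.49]
    - [0.5,0,0,0,0.49]
    - [0.5,0,0,0,0.49]

```text
clock: 18.42
position: [0.5288, -0.1358, 0.2309]
orientation: [3.139, 0.116, 0.0]
contact_force: [-0.7, 0.7, -0.2]
finger_gap: 0.043
```

```bash
python3 look.py w13 wrist
python3 - <<'E'
from h import *
s=np.load("pics/w13s.npy",allow_pickle=True).item(); M=R.from_rotvec(s["orientation"]).as_matrix()
a=np.array([-.0705,.9975,0]); t0=np.array([.5268,-.1057,.135]); c=t0-.030*a
print("yaw err of y vs a:",np.arctan2(M[:2,1]@[.9975,.0705],M[:2,1]@a[:2]), "shift needed",(M.T@(c+[0,0,.025]-s["position"])*1000).round(1))
E
```

```text
18.425 [ 0.5288 -0.1358  0.2309] [0.9973 0.074  0.    ] F [-0.69  0.66 -0.21] T [0.015 0.044 0.044] gap 0.042997181427666675
yaw err of y vs a: 3.1380652250682073 shift needed [ 0.1 -0.1 70.9]
```

View pics/w13.png

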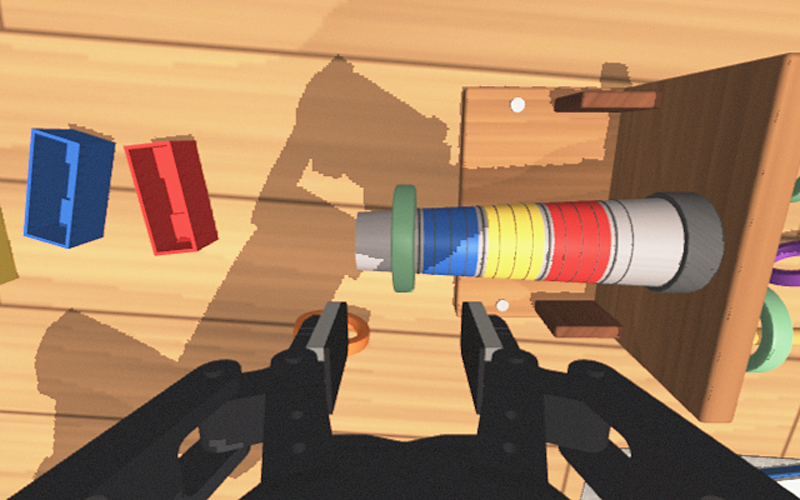

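Emit:
send_rows:
  force: 40
  steps:
    - [0.5,0,0,35,0]
    - [0.5,0,0,60,0]
    - [0.4,0,0,68,0]
    - [0.35,0,0,70.5,0]
    - [0.35,0,0,70.5,0]
    - [0.35,0,0,70.5,0]

```text
clock: 19.23
position: [0.5291, -0.1357, 0.1612]
orientation: [3.139, 0.113, 0.002]
contact_force: [0.4, 0.1, 0.2]
finger_gap: 0.0301
```

```bash
python3 look.py w14 wrist
python3 - <<'E'
from h import *
s=np.load("pics/w13s.npy",allow_pickle=True).item(); p,d=load("pics/w13.npz"); X,uv=pts("wrist",d,np.ones(d.shape,bool),s)
H=hsv(p)[uv[:,1],uv[:,0]]
k=((H[:,0]<8)|(H[:,0]>172))&(H[:,1]>150)&(uv[:,0]<190)&(X[:,2]<.06)
r=cv2.minAreaRect(X[k&(abs(X[:,2]-.045)<.005)][:,:2].astype(np.float32)*1000); print("red rim",r, k.sum(), X[k,2].max())
E
```

```text
19.225 [ 0.5291 -0.1357  0.1612] [0.9974 0.072  0.0012] F [0.35 0.1  0.2 ] T [ 0.049 -0.018  0.013] gap 0.030120116208936967
red rim ((526.3675537109375, 77.00981903076172), (98.09382629394531, 42.239315032958984), 10.34241008758545) 4881 0.04764166161365718
```

View pics/w14.png

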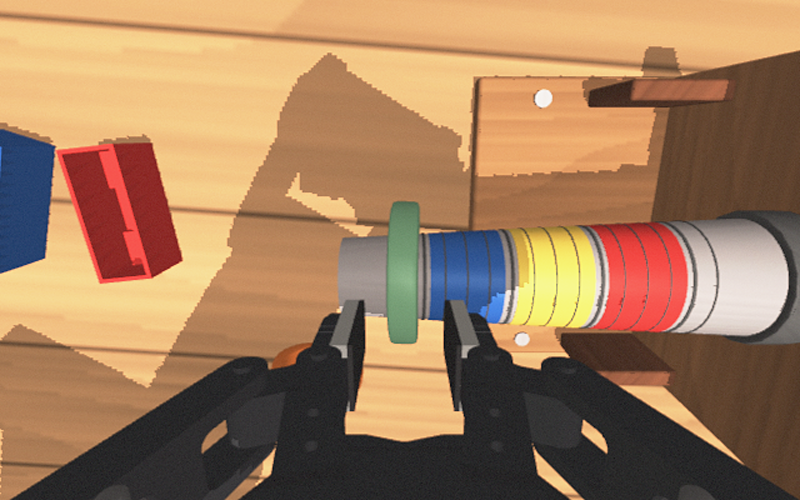

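Emit:
send_rows:
  force: 40
  steps:
    - [0.1,0,0,0.5,0]
    - [0.1,0,0,0.5,0]
    - [0,0,0,0.5,0]
    - [0,0,0,0.5,0]
    - [0,0,0,0.5,0]

```text
clock: 19.9
position: [0.5288, -0.1356, 0.1599]
orientation: [-3.14, -0.113, 0.0]
contact_force: [-0.4, 0.1, 0.7]
finger_gap: 0.0001
```

```bash
python3 look.py w15 wrist
```

```text
19.9 [ 0.5288 -0.1356  0.1599] [ 0.9974  0.0717 -0.    ] F [-0.42  0.09  0.7 ] T [0.018 0.033 0.03 ] gap 0.0001465737621049734
```

View pics/w15.png

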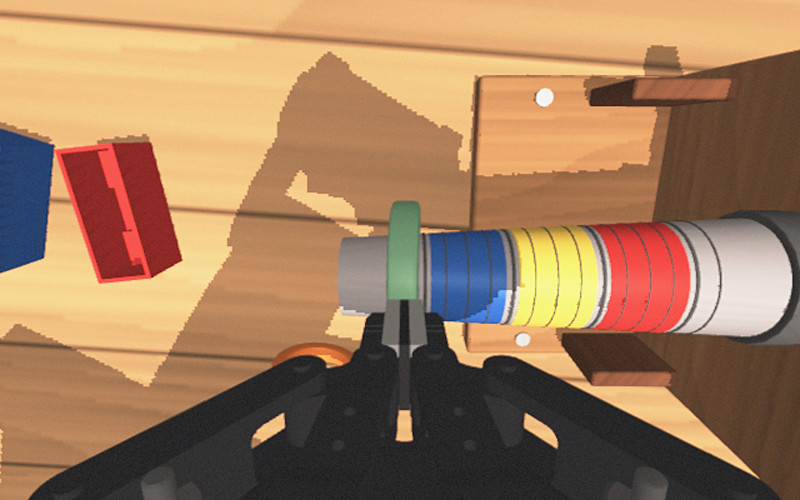

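Run:
```python
from h import *
for n in("w14","w15"):
    s=np.load(f"pics/{n}s.npy",allow_pickle=True).item(); p,d=load(f"pics/{n}.npz"); print(n,"TCP px",proj("wrist",s["position"],s))
    X,uv=pts("wrist",d,np.ones(d.shape,bool),s); P=np.full(d.shape+(3,),np.nan); P[uv[:,1],uv[:,0]]=X
    for v in range(160,290,8): print(v,p[v,322],P[v,322].round(4), d[v,322].round(3), "|", p[v,312],P[v,312].round(4))
```

```text
w14 TCP px [[321.22728338 234.81863322]]
160 [160 119  83] [ 0.5463 -0.1345 -0.0009] 0.335 | [180 129  90] [ 5.457e-01 -1.243e-01 -4.000e-04]
168 [ 90 123  92] [ 0.5636 -0.1337  0.1414] 0.193 | [133 117  86] [ 0.5372 -0.1248 -0.0014]
176 [104 138 104] [ 0.5605 -0.1339  0.15  ] 0.186 | [ 94 128  96] [ 0.5595 -0.1282  0.1472]
184 [105 141 107] [ 0.557  -0.1342  0.1548] 0.182 | [107 140 104] [ 0.5562 -0.1286  0.1533]
192 [110 149 109] [ 0.5533 -0.1344  0.1584] 0.18 | [107 145 108] [ 0.5526 -0.1289  0.1573]
200 [114 152 114] [ 0.5493 -0.1347  0.1605] 0.179 | [113 151 113] [ 0.5488 -0.1292  0.1602]
208 [125 163 124] [ 0.5454 -0.135   0.1626] 0.178 | [121 159 121] [ 0.5449 -0.1296  0.1624]
216 [133 173 133] [ 0.541  -0.1353  0.1631] 0.178 | [124 163 123] [ 0.5407 -0.1299  0.1635]
224 [138 177 136] [ 0.5372 -0.1356  0.1654] 0.177 | [134 171 133] [ 0.5364 -0.1302  0.1645]
232 [130 169 129] [ 0.5324 -0.1359  0.1652] 0.179 | [120 163 122] [ 0.5323 -0.1305  0.1657]
240 [121 161 122] [ 0.5281 -0.1362  0.166 ] 0.179 | [116 156 116] [ 0.5277 -0.1308  0.166 ]
248 [117 153 115] [ 0.5231 -0.1366  0.1
[... 1417 characters left out ...]
 172 130] [ 0.5326 -0.1358  0.1651] 0.177 | [123 164 122] [ 0.5325 -0.1303  0.166 ]
240 [49 55 49] [ 0.5393 -0.1354  0.1922] 0.149 | [114 112 103] [ 0.5394 -0.1308  0.1932]
248 [34 33 33] [ 0.5401 -0.1353  0.2028] 0.139 | [114 108 103] [ 0.5393 -0.1311  0.2018]
256 [30 28 26] [ 0.5398 -0.1354  0.21  ] 0.132 | [116 111 107] [ 0.5393 -0.1313  0.2095]
264 [36 34 30] [ 0.5399 -0.1354  0.2172] 0.125 | [111 105 101] [ 0.5395 -0.1316  0.217 ]
272 [35 34 34] [ 0.5398 -0.1354  0.2233] 0.119 | [111 107 102] [ 0.5394 -0.1318  0.223 ]
280 [61 56 56] [ 0.5383 -0.1355  0.2265] 0.117 | [36 36 34] [ 0.5409 -0.132   0.2314]
288 [58 56 56] [ 0.535  -0.1358  0.2263] 0.118 | [45 44 43] [ 0.5406 -0.1321  0.2361]
```

```bash
python3 look.py w16 scene 120 230 280 420
python3 - <<'E'
from h import *
print(proj("scene",[[.5288,-.1356,.16],[.5288,-.1356,.19],[.5288,-.1356,.166]]))
E
```

```text
19.95 [ 0.5288 -0.1355  0.1599] [ 9.974e-01  7.180e-02 -1.000e-04] F [-0.42  0.07 -0.6 ] T [-0.001 -0.007 -0.005] gap 0.00039066961326931533
[[333.75239221 164.0949989 ]
 [333.93171189 156.19019114]
 [333.78760668 162.54266728]]
```

View pics/w16.png

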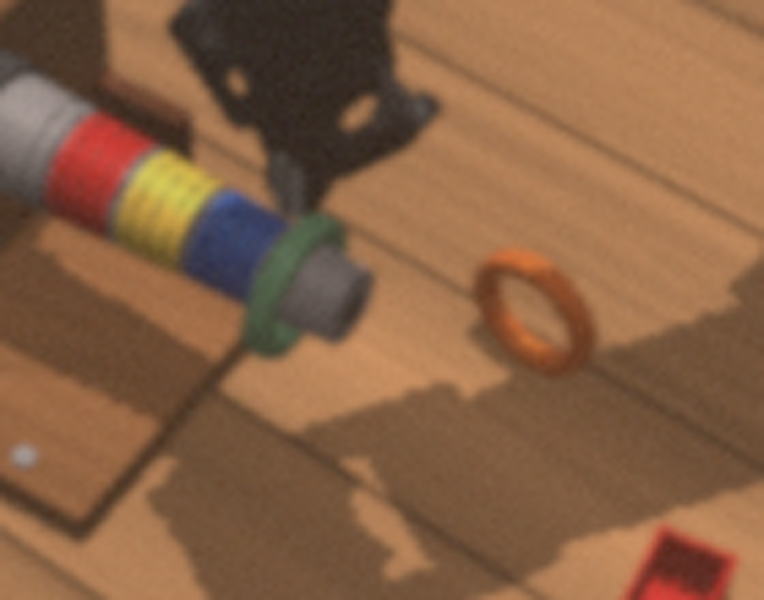

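```bash
python3 - <<'E'
from h import *
for n in("w13","w14","w15","w12w"):
    s=np.load(f"pics/{n}s.npy",allow_pickle=True).item(); p,d=load(f"pics/{n}.npz")
    X,uv=pts("wrist",d,np.ones(d.shape,bool),s); M=R.from_rotvec(s["orientation"]).as_matrix(); L=(X-s["position"])@M*1000
    k=(abs(L[:,0])<14)&(abs(L[:,1])<60)&(d[uv[:,1],uv[:,0]]<.18)&(p[uv[:,1],uv[:,0]].max(1)-p[uv[:,1],uv[:,0]].min(1)<18)&(uv[:,1]>225)
    q=L[k]; o=np.argsort(-q[:,2])[:40]; print(n,s["finger_gap"].round(3),"tip z (tool) max",q[o[:40:8]].round(1).tolist(), uv[k][o[:40:8]].tolist())
E
python3 -c "
import cv2;p=cv2.imread('pics/w15.png');cv2.imwrite('pics/w15c.png',cv2.resize(p[270:440,330:480],None,fx=3.5,fy=3.5))"
```

```text
Traceback (most recent call last):
AttributeError: 'float' object has no attribute 'round'
```

View pics/w15c.png

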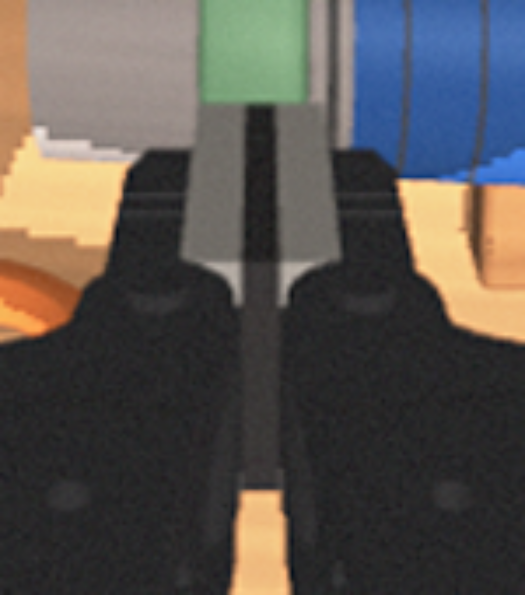

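Run:
```python
from h import *
for n in("w13","w14","w15","w12w"):
    s=np.load(f"pics/{n}s.npy",allow_pickle=True).item(); p,d=load(f"pics/{n}.npz")
    X,uv=pts("wrist",d,np.ones(d.shape,bool),s); M=R.from_rotvec(s["orientation"]).as_matrix(); L=(X-s["position"])@M*1000
    pp=p[uv[:,1],uv[:,0]].astype(int)
    k=(abs(L[:,0])<14)&(abs(L[:,1])<60)&(L[:,2]<-8)&(pp.max(1)-pp.min(1)<18)&(uv[:,1]>225)
    q=L[k]; o=np.argsort(-q[:,2])[:60]; print(n,s["finger_gap"],"tip (tool)",q[o[::12]].round(1).tolist(), uv[k][o[::12]].tolist())
```

```text
w13 0.042997181427666675 tip (tool) [[0.1, 22.8, -30.5], [8.7, 22.6, -32.8], [6.0, 22.6, -33.5], [1.9, 22.6, -34.3], [10.5, -23.4, -34.7]] [[369, 259], [370, 244], [370, 250], [370, 259], [269, 242]]
w14 0.030120116208936967 tip (tool) [[1.0, 16.3, -28.2], [-2.7, 16.2, -31.2], [-7.1, 16.2, -31.9], [5.2, -13.8, -32.7], [10.9, 19.7, -33.2]] [[355, 255], [355, 265], [355, 274], [291, 251], [364, 240]]
w15 0.0001465737621049734 tip (tool) [[10.7, 7.0, -31.8], [10.9, -1.7, -33.3], [11.1, -0.8, -33.9], [10.9, -4.0, -34.5], [11.0, -0.3, -34.8]] [[336, 239], [317, 240], [319, 240], [312, 241], [320, 241]]
w12w 0.06666240433688804 tip (tool) [[-6.8, -21.8, -31.5], [-10.5, 23.0, -35.1], [-7.9, 22.8, -36.1], [7.5, 34.6, -36.8], [-7.7, 34.5, -37.4]] [[275, 273], [370, 284], [370, 280], [398, 250], [396, 281]]
```

Emit:
send_rows:
  steps:
    - [0.35,0,0,0,0]
    - [0.35,0,0,0,0]
    - [0.35,0,0,8,0]
    - [0.35,0,0,14,0]
    - [0.35,0,0,18,0]
    - [0.35,0,0,19,0]
    - [0.35,0,0,19,0]

```text
clock: 20.88
position: [0.5288, -0.1356, 0.1409]
orientation: [3.14, 0.113, 0.0]
contact_force: [-0.2, -0.7, 0.1]
finger_gap: 0.0296
```

```bash
python3 look.py w17 wrist;  python3 look.py w17s scene 120 230 280 420
```

```text
20.875 [ 0.5288 -0.1356  0.1409] [9.974e-01 7.170e-02 1.000e-04] F [-0.24 -0.68  0.05] T [ 0.031 -0.01  -0.053] gap 0.029616366914951033
20.925 [ 0.5289 -0.1356  0.141 ] [9.974e-01 7.170e-02 2.000e-04] F [-0.4  -0.18  0.01] T [-0.019  0.05   0.012] gap 0.030117089837230087
```

View pics/w17.png

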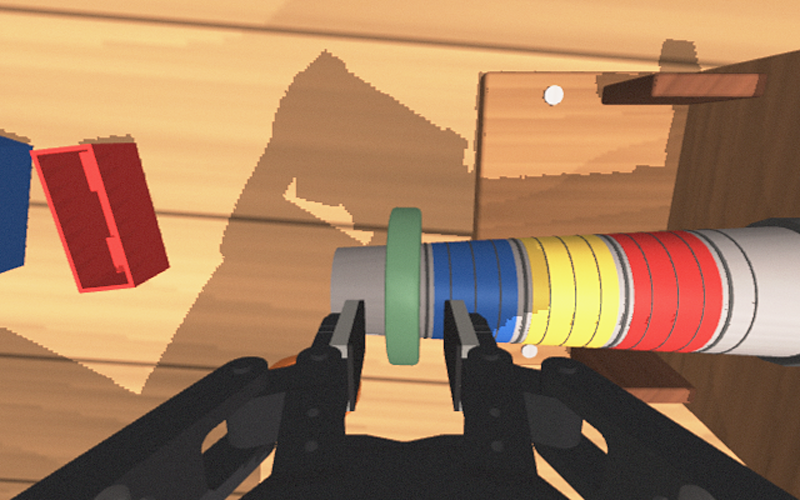

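View pics/w17s.png

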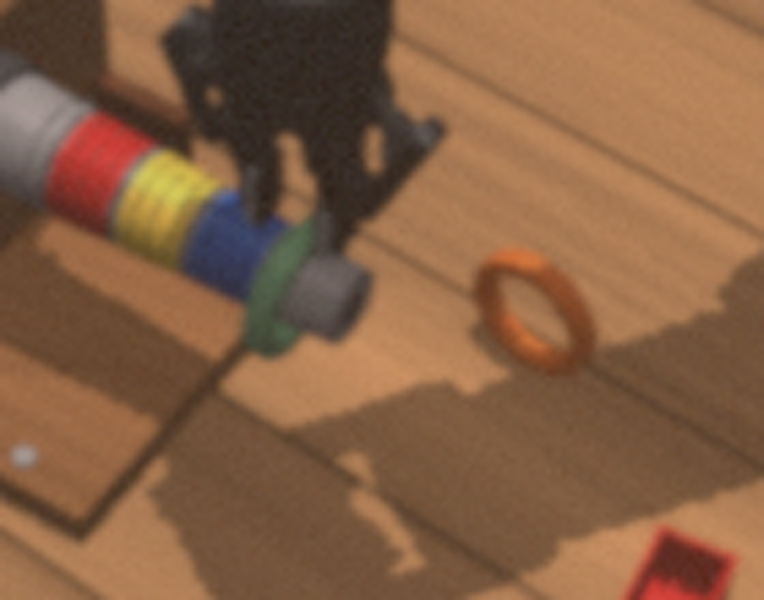

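Emit:
send_rows:
  steps:
    - [0.35,0,0,2,0]
    - [0.35,0,0,4,0]
    - [0.35,0,0,4,0]

```text
clock: 21.35
position: [0.5287, -0.1355, 0.1367]
orientation: [-3.139, -0.113, 0.001]
contact_force: [0.3, 0.2, -0.4]
finger_gap: 0.0295
```

Emit:
send_rows:
  steps:
    - [0.35,0,0,1.5,0]
    - [0.35,0,0,3,0]
    - [0.35,0,0,3,0]

```text
clock: 21.72
position: [0.5288, -0.1355, 0.1338]
orientation: [-3.139, -0.113, 0.0]
contact_force: [-0.7, 0.8, -0.2]
finger_gap: 0.0298
```

Emit:
send_rows:
  force: 40
  steps:
    - [0.35,0,0,2,0]
    - [0.35,0,0,3,0]
    - [0.1,0,0,3,0]
    - [0.0,0,0,3,0]
    - [0.0,0,0,3,0]
    - [0,0,0,3,0]

```text
clock: 22.48
position: [0.5288, -0.1356, 0.131]
orientation: [3.139, 0.113, 0.0]
contact_force: [0.3, -0.7, 1.1]
finger_gap: 0.0121
```

```bash
python3 look.py w18 wrist
```

```text
22.475 [ 0.5288 -0.1356  0.131 ] [9.974e-01 7.170e-02 1.000e-04] F [ 0.35 -0.68  1.05] T [ 0.028  0.019 -0.004] gap 0.012085205103080558
```

View pics/w18.png

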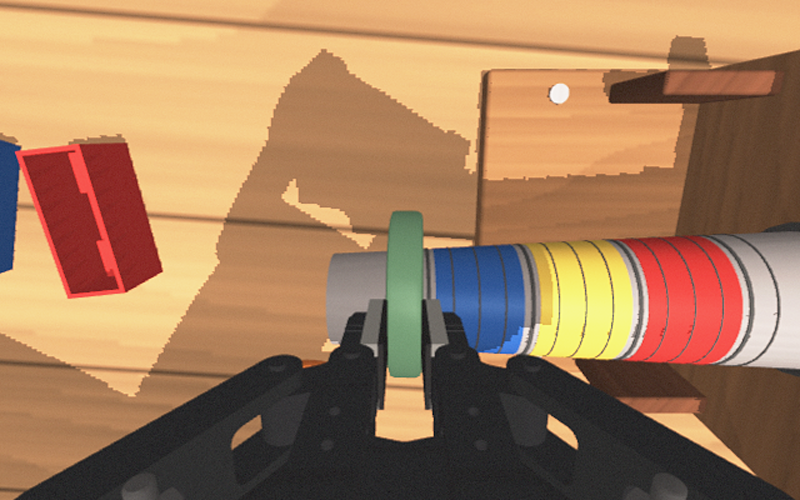

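Emit:
send_rows:
  force: 50
  steps:
    - [0,0,0,-2,0]
    - [0,0,0,-4,0]
    - [0,0,0,-5.5,0]
    - [0,0,0,-5.5,0]
    - [0,0,-3,-5.5,0]

```text
clock: 23.15
position: [0.5285, -0.1325, 0.1363]
orientation: [-3.139, -0.112, 0.0]
contact_force: [-0.2, 0.7, -1.1]
finger_gap: 0.0118
```

```bash
python3 look.py w19 wrist
```

```text
23.15 [ 0.5285 -0.1325  0.1363] [ 9.974e-01  7.150e-02 -1.000e-04] F [-0.2   0.75 -1.09] T [ 0.014  0.007 -0.002] gap 0.011808320741970588
```

View pics/w19.png

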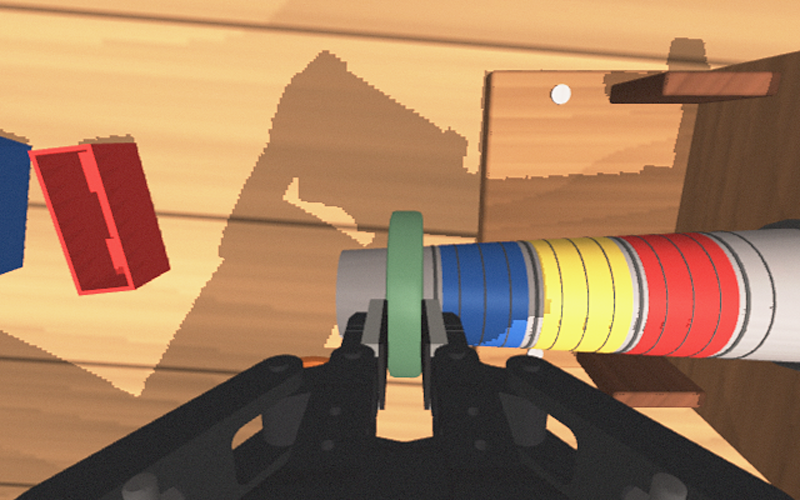

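Emit:
send_rows:
  steps:
    - [0,0,-4,0,0]
    - [0,0,-9,0,0]
    - [0,0,-15,0,0]
    - [0,0,-22,0,0]
    - [0,0,-30,0,0]
    - [0,0,-38,0,0]
    - [0,0,-46,0,0]
    - [0,0,-52,0,0]
    - [0,0,-55,0,0]
    - [0,0,-55,0,0]

```text
clock: 24.45
position: [0.5247, -0.0776, 0.1364]
orientation: [3.14, 0.113, 0.0]
contact_force: [-0.4, -1.1, -0.3]
finger_gap: 0.0122
```

```bash
python3 look.py w20 wrist
python3 - <<'E'
from h import *
s=np.load("pics/w20s.npy",allow_pickle=True).item(); p,d=load("pics/w20.npz"); H=hsv(p)
k=(H[...,0]>55)&(H[...,0]<90)&(H[...,1]>45); X,uv=pts("wrist",d,k,s); M=R.from_rotvec(s["orientation"]).as_matrix(); L=(X-s["position"])@M*1000
m=(abs(L[:,1])<25)&(abs(L[:,0])<50)&(L[:,2]<60); L=L[m]; print(len(L),np.percentile(L,[1,50,99],axis=0).round(1), L.max(0).round(1))
for x0 in range(-30,40,10):
    q=L[abs(L[:,0]-x0)<3]; 
    if len(q)>3: print(x0,np.percentile(q[:,1],[3,50,97]).round(1),np.percentile(q[:,2],[3,97]).round(1))
# trough
X,uv=pts("wrist",d,np.ones(d.shape,bool),s); h=H[uv[:,1],uv[:,0]]
k=((h[:,0]<8)|(h[:,0]>172))&(h[:,1]>150)&(abs(X[:,0]-.527)<.08)&(abs(X[:,1]-.077)<.05)
r=cv2.minAreaRect(X[k&(abs(X[:,2]-.045)<.004)][:,:2].astype(np.float32)*1000); print("red rim",r)
E
```

```text
24.45 [ 0.5247 -0.0776  0.1364] [0.9974 0.0719 0.    ] F [-0.41 -1.12 -0.3 ] T [-0.018 -0.017  0.011] gap 0.012217710489951255
3565 [[-25.8  -5.1 -41.5]
 [ 13.3   1.  -31.1]
 [ 36.9   7.7  -2.6]] [37.2 19.3  2. ]
-30 [-3.2  1.8  5.9] [-22.7 -20.6]
-20 [-4.6  1.5  7.4] [-31.  -27.1]
-10 [-4.7  1.   7.1] [-38.  -32.4]
0 [-4.8  1.   6.9] [-39.9 -34. ]
10 [-4.9  1.   7. ] [-36.4 -31.9]
20 [-5.   1.   7.4] [-31.9 -26.8]
30 [-4.7  1.5  7.7] [-24. -15.]
red rim ((526.383056640625, 77.43826293945312), (98.08165740966797, 42.254817962646484), 10.374321937561035)
```

View pics/w20.png

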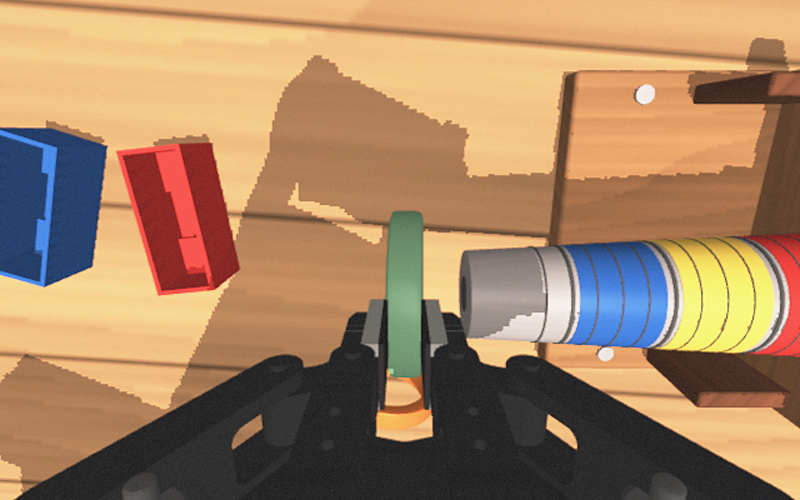

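Emit:
send_rows:
  steps:
    - [0,1,-8,0,0]
    - [0,2,-25,0,-0.02]
    - [0,4,-47,0,-0.04]
    - [0,6,-70,0,-0.06]
    - [0,8,-93,0,-0.08]
    - [0,10,-116,0,-0.1]
    - [0,12,-137,0,-0.109]
    - [0,12.9,-150,0,-0.109]
    - [0,12.9,-155.6,0,-0.109]
    - [0,12.9,-155.6,0,-0.109]

```text
clock: 25.75
position: [0.5263, 0.0785, 0.1364]
orientation: [3.129, 0.284, -0.0]
contact_force: [0.3, 0.1, -0.1]
finger_gap: 0.012
```

```bash
python3 look.py w21 wrist
cat > chk.py <<'E'
import sys
from h import *
n=sys.argv[1]
s=np.load(f"pics/{n}s.npy",allow_pickle=True).item(); p,d=load(f"pics/{n}.npz"); H=hsv(p)
k=(H[...,0]>55)&(H[...,0]<90)&(H[...,1]>45); X,uv=pts("wrist",d,k,s); M=R.from_rotvec(s["orientation"]).as_matrix(); L=(X-s["position"])@M*1000
m=(abs(L[:,1])<25)&(abs(L[:,0])<50)&(L[:,2]<60); L=L[m]; X=X[m]
for x0 in (-20,0,20,30):
    q=L[abs(L[:,0]-x0)<3]; 
    if len(q)>3: print(x0,np.percentile(q[:,1],[3,50,97]).round(1),np.percentile(q[:,2],[3,97]).round(1))
print("ring world mid",((np.percentile(X,2,axis=0)+np.percentile(X,98,axis=0))/2).round(4),"ztop",np.percentile(X[:,2],99).round(4))
X,uv=pts("wrist",d,np.ones(d.shape,bool),s); h=H[uv[:,1],uv[:,0]]
k=((h[:,0]<8)|(h[:,0]>172))&(h[:,1]>150)&(abs(X[:,0]-.527)<.08)&(abs(X[:,1]-.077)<.05)&(abs(X[:,2]-.045)<.004)
if k.sum()>30: print("red rim",cv2.minAreaRect(X[k][:,:2].astype(np.float32)*1000))
E
python3 chk.py w21;  python3 look.py w21s scene 120 290 280 520
```

```text
25.75 [0.5263 0.0785 0.1364] [ 0.9837  0.1801 -0.    ] F [ 0.32  0.13 -0.13] T [0.055 0.005 0.03 ] gap 0.011974608258999875
-20 [-4.5  1.   7.4] [-31.1 -27.1]
0 [-4.7  1.   6.9] [-39.6 -34.1]
20 [-9.5  1.  13.7] [-123.3  -26.7]
30 [-4.7  1.5  7.6] [-24.  -14.9]
ring world mid [0.533  0.0786 0.1934] ztop 0.2523
red rim ((530.8397827148438, 78.10580444335938), (88.9771499633789, 39.896236419677734), 10.074823379516602)
25.8 [0.5264 0.0782 0.1364] [ 0.9837  0.1797 -0.    ] F [-0.91  0.88  0.43] T [-0.018 -0.088 -0.023] gap 0.011998002937616145
```

View pics/w21.png

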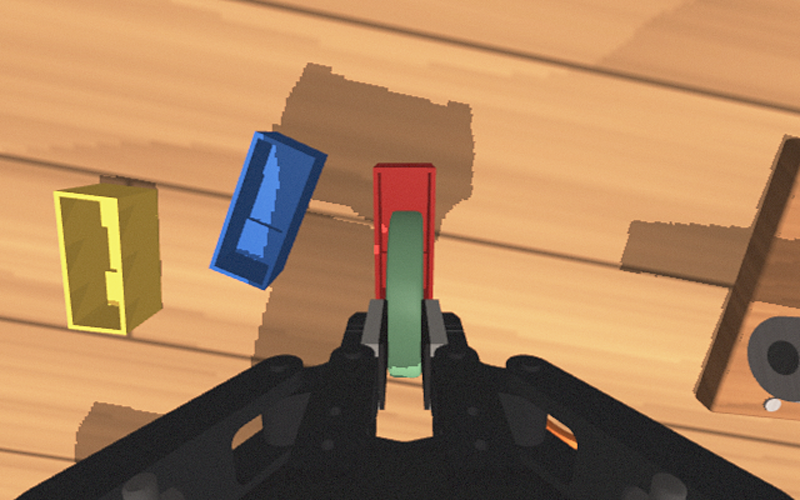

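View pics/w21s.png

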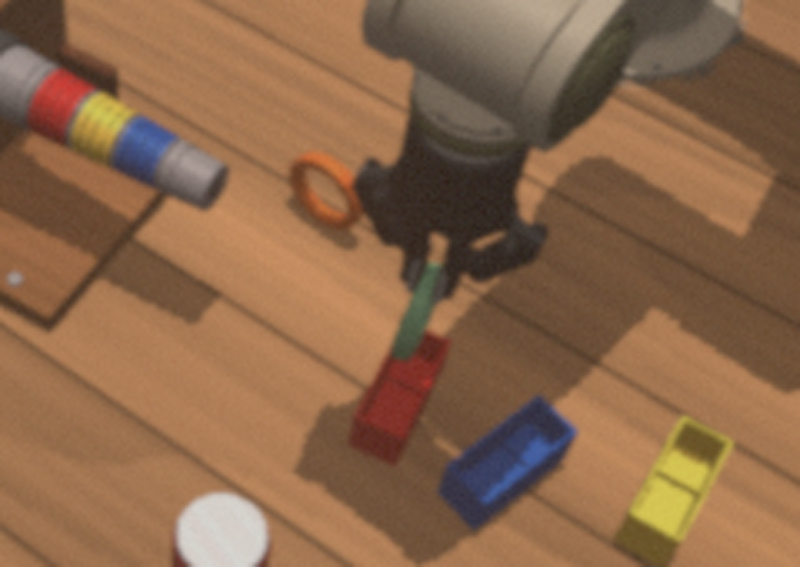

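Emit:
send_rows:
  steps:
    - [0,0,0,12,0]
    - [0,0,0,28,0]
    - [0,0,0,44,0]
    - [0,0,0,58,0]
    - [0,0,0,70,0]
    - [0,0,0,78,0]
    - [0,0,0,84,0]
    - [0,0,0,87,0]
    - [0,0,0,87,0]

```text
clock: 26.98
position: [0.5264, 0.0784, 0.0495]
orientation: [3.129, 0.284, 0.0]
contact_force: [0.2, -0.3, -0.8]
finger_gap: 0.0119
```

Emit:
send_rows:
  steps:
    - [0,0,0,1.5,0]
    - [0,0,0,3,0]
    - [0,0,0,3,0]

```text
clock: 27.35
position: [0.5263, 0.0784, 0.0464]
orientation: [-3.129, -0.284, 0.0]
contact_force: [0.3, -0.6, 0.3]
finger_gap: 0.0121
```

Emit:
send_rows:
  steps:
    - [0,0,0,1,0]
    - [0,0,0,2,0]
    - [0,0,0,2,0]

```text
clock: 27.72
position: [0.5263, 0.0784, 0.0443]
orientation: [-3.129, -0.284, 0.0]
contact_force: [0.7, -0.5, 0.0]
finger_gap: 0.0118
```

```bash
python3 look.py w22 wrist; python3 chk.py w22
```

```text
27.725 [0.5263 0.0784 0.0443] [ 9.837e-01  1.798e-01 -2.000e-04] F [ 0.67 -0.48  0.02] T [-0.008  0.033 -0.068] gap 0.011841694145023262
-20 [-4.6  1.5  7.4] [-31.2 -26.9]
0 [-4.8  1.   7. ] [-39.9 -34.1]
20 [-5.   1.   7.4] [-32.  -26.8]
30 [-4.7  1.5  7.7] [-23.8 -15. ]
ring world mid [0.5329 0.0788 0.0659] ztop 0.0867
red rim ((526.276123046875, 77.2770004272461), (98.75428771972656, 40.149757385253906), 10.230856895446777)
```

View pics/w22.png

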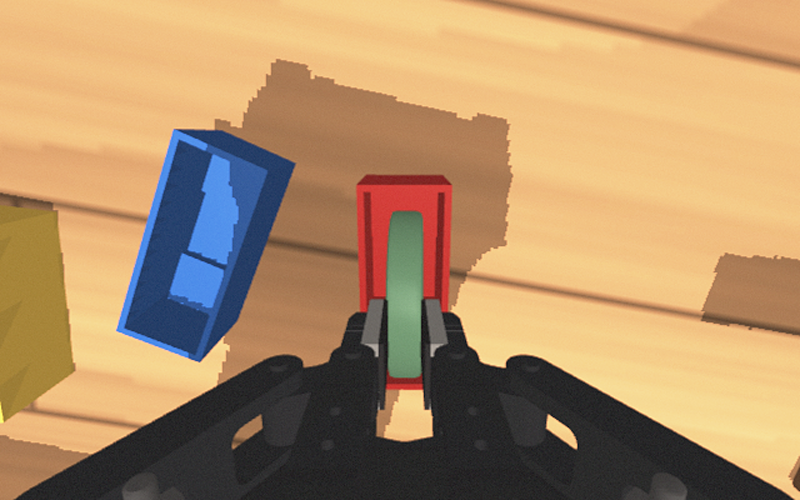

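Centred in the red trough; setting down in 1 mm steps until it touches.

Emit:
send_rows:
  steps:
    - [0,0,0,1,0]
    - [0,0,0,1,0]

```text
clock: 28.02
position: [0.5263, 0.0784, 0.0433]
orientation: [-3.129, -0.284, 0.0]
contact_force: [0.3, -0.2, -1.0]
finger_gap: 0.0123
```

Emit:
send_rows:
  steps:
    - [0,0,0,1,0]
    - [0,0,0,1,0]

```text
clock: 28.28
position: [0.5265, 0.0784, 0.0428]
orientation: [3.129, 0.284, 0.001]
contact_force: [-1.7, 0.2, 5.2]
finger_gap: 0.012
```

Emit:
send_rows:
  steps:
    - [0,0,0,0.7,0]
    - [0,0,0,0.7,0]

```text
clock: 28.52
position: [0.5267, 0.0784, 0.0426]
orientation: [3.128, 0.284, 0.002]
contact_force: [-3.1, 0.6, 9.7]
finger_gap: 0.0122
```

Emit:
send_rows:
  steps:
    - [0,0,0,-0.8,0]
    - [0.1,0,0,-0.8,0]
    - [0.2,0,0,-0.8,0]
    - [0.35,0,0,-0.8,0]
    - [0.45,0,0,-0.8,0]
    - [0.45,0,0,-0.8,0]
    - [0.45,0,0,-0.8,0]

```text
clock: 29.4
position: [0.5264, 0.0784, 0.0425]
orientation: [3.129, 0.284, -0.0]
contact_force: [0.4, -0.3, 0.8]
finger_gap: 0.0384
```

```bash
python3 look.py w23 wrist; python3 chk.py w23
```

```text
29.4 [0.5264 0.0784 0.0425] [ 0.9837  0.1798 -0.    ] F [ 0.4  -0.28  0.77] T [ 0.023 -0.006 -0.042] gap 0.03842483397182256
-20 [-2.9  3.4  9.1] [-31.8 -28. ]
0 [-3.1  2.8  9.3] [-36.7 -34.3]
20 [-3.2  2.9  9.3] [-32.2 -26.4]
30 [-2.9  3.   9.1] [-23.5 -14.3]
ring world mid [0.5328 0.0769 0.0631] ztop 0.0791
red rim ((526.3148803710938, 77.36430358886719), (98.69092559814453, 40.06492614746094), 10.231239318847656)
```

View pics/w23.png

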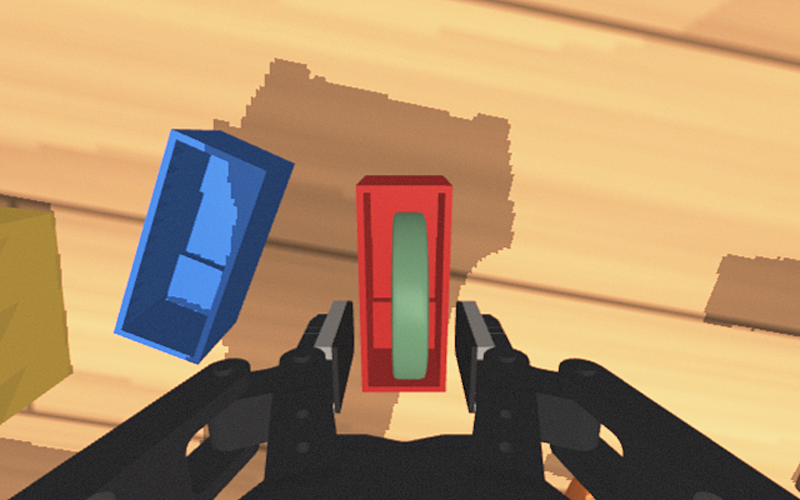

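Emit:
send_rows:
  steps:
    - [0.45,0,0,-6,0]
    - [0.45,0,0,-20,0]
    - [0.45,0,0,-45,0]
    - [0.45,0,0,-80,0]
    - [0.45,0,0,-115,0]
    - [0.45,0,0,-130,0]
    - [0.45,0,0,-130,0]

```text
clock: 30.32
position: [0.5266, 0.0784, 0.1731]
orientation: [3.129, 0.284, 0.002]
contact_force: [0.2, 0.4, -1.1]
finger_gap: 0.0386
```

```bash
python3 look.py w24 wrist
python3 - <<'E'
from h import *
s=np.load("pics/w24s.npy",allow_pickle=True).item(); p,d=load("pics/w24.npz"); H=hsv(p)
k=(H[...,0]>55)&(H[...,0]<90)&(H[...,1]>45); X,uv=pts("wrist",d,k,s); c=np.array([.5264,.0774]); u=np.array([np.cos(.179),np.sin(.179)]); v=np.array([-u[1],u[0]])
L=np.c_[(X[:,:2]-c)@u,(X[:,:2]-c)@v,X[:,2]]*1000; m=(abs(L[:,0])<48)&(abs(L[:,1])<19)&(L[:,2]<100); L=L[m]
print(len(L),np.percentile(L,[1,50,99],axis=0).round(1))
for lo,hi in((60,90),(45,60),(30,45)):
    q=L[(L[:,2]>lo)&(L[:,2]<hi)]
    if len(q)>5: print(lo,hi,np.percentile(q[:,1],[3,50,97]).round(1))
E
python3 look.py w24s scene 60 360 200 520; python3 look.py w24t top 110 290 140 500
```

```text
30.325 [0.5266 0.0784 0.1731] [0.9837 0.1798 0.0014] F [ 0.21  0.42 -1.14] T [-0.026 -0.012 -0.012] gap 0.03855356729447513
1059 [[-30.5  -7.9  48.4]
 [  7.7  -1.8  73.9]
 [ 35.9   3.9  79. ]]
60 90 [-7.7 -1.8  3.4]
45 60 [-7.8 -1.7  3.6]
30.375 [0.5261 0.0784 0.1719] [ 9.837e-01  1.798e-01 -7.000e-04] F [-0.54 -0.87 -0.95] T [ 0.017  0.051 -0.011] gap 0.038438267459563
30.425 [0.5258 0.0784 0.1713] [ 0.9837  0.1798 -0.0019] F [ 0.3   0.68 -0.35] T [-0.021  0.019 -0.01 ] gap 0.03832792834097099
```

View pics/w24.png

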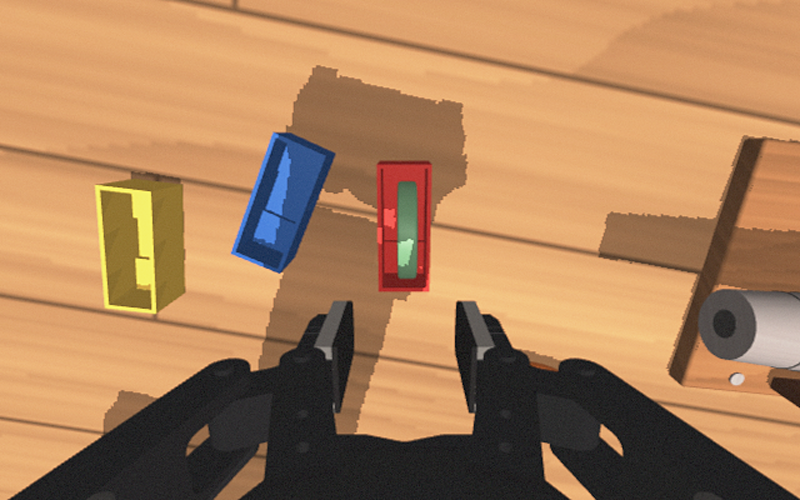

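View pics/w24s.png

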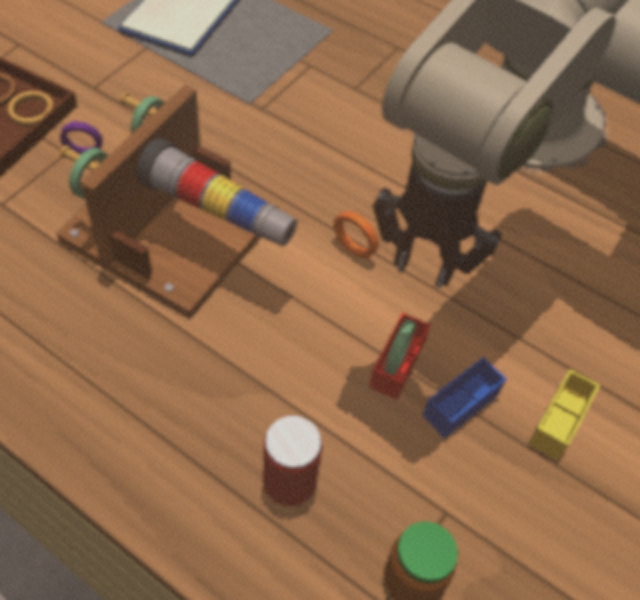

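View pics/w24t.png

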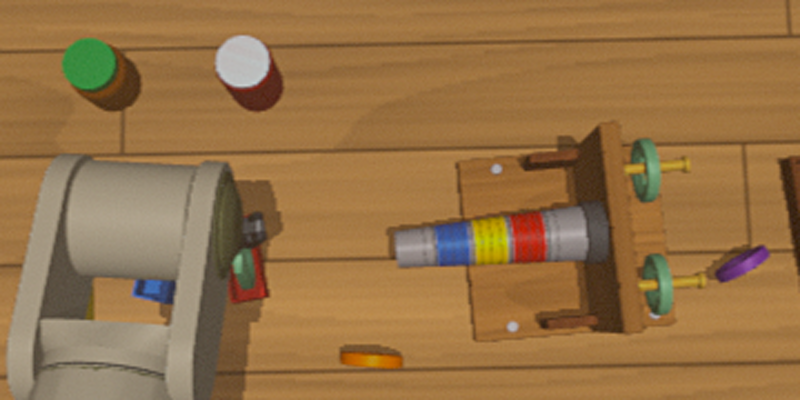

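Emit:
send_rows:
  steps:
    - [0.45,0,0,0,0]
    - [0.45,0,0,0,0]
    - [0.45,0,0,0,0]

```text
clock: 30.85
position: [0.5263, 0.0784, 0.1723]
orientation: [-3.129, -0.284, 0.001]
contact_force: [0.4, 0.2, 0.2]
finger_gap: 0.0385
```

```bash
python3 -c "
from bench import workorder; print(workorder.finish_job())"
```

```text
the job is handed in; nothing more can be done
None
```

The bangle on the mandrel is the 54 mm one. It now stands on edge in the red trough, released, and I handed the job in at about 31 s of the 51 s allowed; no verdict is reported.

- **Sizing:** I pushed it squarely with the fingers straddling the mandrel until it seated at about 8.7 N. Its centre stopped about 140 mm from the tip, in the red band, and about 0.3 mm off the axis. The outer radius measured about 36.8 mm, which fits the 54 mm bangle.
- **Moving it:** I pushed it loose from behind and drew it towards the tip. Then I gripped its top rim, took it off the thin end and lowered it into the red trough until it touched at about 5–10 N, and let go.
- **Last checks:**
  - The bangle is upright, with its top at 79 mm. Its centre is about 3 mm along and 2 mm across from the trough's middle.
  - In the last pictures the two peg bangles, the can, the jar and the orange and purple look-alikes appear to be where they were. I judged this by eye and did not measure it.
- **What disagreed:**
  - My first reading of the bangle's width suggested 50 mm. The circle fit and the stop point corrected it to 54.
  - The pad tips sit about 30 mm behind the stated TCP, so my first top grip closed on nothing above the bangle. I lowered the tool and gripped again, and the bangle was not disturbed.

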